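Clamp a reference plate upright in its inspection stand

TASK

Take the white ceramic plate from its leaning rest and stand it upright on a short edge in the grey stand, centred in front of the metal fence, and let go of it. Then screw the red-levered bolt in (clockwise, lever still sticking straight out) until it is snug and holds the plate flat against the fence, and only then fold the red lever fully down. Do not knock the other things about.

Things in the scene. Friction and masses are not known exactly. Their poses are not given: they have to be found in the camera images.
- plate: Loose white ceramic reference plate, 56 x 84 x 8 mm, 0.14 kg, a dark round patch on its z = 8 mm face. Origin in the centre of one large face; x along the 56 mm, y along the 84 mm, z through the thickness (it fills z = 0 to 8 mm). At the start it leans on the rest, y pointing up the slope (30 deg from vertical, top toward the rest's -x), z pointing up and to the rest's +x.
- plate_center (a point): Centre of the plate, 4 mm above its origin along z; same axes as the plate.
- rest: Fixed blue plastic leaning rest, base 90 x 80 x 8 mm, origin at the centre of the underside, z up; the plate's lower short edge sits on its ledge 22 mm above the desk. The back support, under the plate on the rest's -x side, is 44 mm wide and reaches 38 mm up the plate, so the upper 46 mm of the plate is free on both faces.
- stand: Fixed grey stand. Origin at desk level on the front face of the fence, z up, -x (about the robot's left) is the bolt's side. Base x = -105 to 20 mm, 100 mm wide, top z = 8 mm. Fence: front x = 0, 44 mm wide, 10 mm thick, top z = 48 mm. A lip (x = -23 to -19 mm, top z = 14 mm) leaves 19 mm for the plate. The bolt's block before it: x = -67 to -41 mm, y = -32 to 32 mm, top z = 92 mm.
- seat (a point): Where the centre of the plate belongs when it stands upright on a short edge, flat against the fence: x = -4, y = 0, z = 50 mm in the stand's frame; same axes as the stand.
- feed: The black rubber ball foot (radius 7 mm) at the inner end of the bolt; origin at the ball's centre, z axis out along the bolt. When snug it is at x = -14.3, z = 32 mm in the stand's frame and presses the plate; at the start it stands 7 to 10 mm clear of where the plate's front face will be (along the stand's x).
- bolt (a joint): Turn of the bolt, rad: 0 fully backed out, 4.4 snug (hard stop; the bolt's steel collar then touches the block and the foot presses the plate). It grows clockwise as seen from the lever end, and the bolt moves in 3.8 mm per rad. Friction torque about 0.2 N m. It starts 2.8 to 3.8 rad short of snug.
- lever (a joint): Fold of the lever about the pin in the bolt's head, rad: 0 sticking straight out along the bolt's axis, 1.57 fully folded (at right angles to the bolt). Friction 0.12 N m, it stays where it is left. Starts at 0 to 0.05.
- lever_pin (a point): Centre of the lever's pin in the bolt's head, on the bolt's axis, 92 mm out from the foot centre. Axes turn with the bolt: z points out along the bolt's axis (tilted 42 deg from vertical toward the stand's -x), x is the direction in which the lever's end folds over (the lever folds from +z to +x), y is along the pin. When snug, x points along the stand's +y.
- lever_tip (a point): End of the red lever, 75 mm from the pin. The lever is a bar 10 mm thick (the direction of folding) and 18 mm wide (along the pin).
- punch: Orange one-hole plunger punch, bystander, 194 mm tall, origin at the centre of its underside.
- wash_bottle: Amber bottle with white cap, bystander, 46 mm across, 85 mm tall, origin under its centre.
- mouse: Black computer mouse, bystander, 104 x 58 x 35 mm, origin under its centre.
- dropper_bottle: Amber dropper bottle, bystander, 33 mm across, 102 mm tall, origin under its centre.
- carton: Yellow lamp carton, bystander, 46 x 46 x 62 mm, origin under its centre.
There are look-alikes about, which are no part of the job. What is shaped like the plate but purple is not meant.

How it is judged:
By the outcome, as a careful person would: the job done as asked, in the order asked, and still so for the second after the job is handed in, with the robot touching nothing.
It also fails if it takes over 72 s, if anything falls off the work surface, if the arm or the gripper's body presses on something with over 40 N, if the wrist force passes 120 N, or if a joint passes its speed limit or range.

ROBOT

A 6-joint arm with a two-finger parallel gripper is mounted at the origin on the work surface; the furniture and walls round the work are solid. World frame = base frame: x ahead of the robot, y to its left, z up, the work surface at z = 0. Lengths are in mm, angles in degrees, forces in N, time in s.
With the tool pointing down it reaches from about 350 to 850 mm from the base axis. Payload 8.1 kg.
Tool frame: the origin (TCP) lies midway between the tips of the shut fingers; the grasp point (between the pads) lies 19 mm behind it; z points along the fingers, y is the line along which they close (so a half turn about z gives the same grasp; the last joint's range is limited). The gripper opens to 85 mm and grips with 20 to 120 N. Pads are 22 mm wide; open, the fingers measure 114 mm over their backs; the gripper's body (76 mm by 85 mm) begins 54 mm behind the grasp point. The pads swing forward as they close: fully open they stand 13 mm farther back than shut.
Start: joints at [69.534, 7.471, 85.268, -0, 87.261, -4.893], TCP at [161.057, 577.984, 231.292] pointing down, gripper open.
Joint ranges: [-169.43, 169.43], [-51.17, 129.36], [1.28, 143.12], [-76.62, 256.62], [0, 156.53], [-152.29, 152.29]. Speed limits (degrees/s): [136.94, 136.94, 159.86, 180, 180, 180].

INTERFACE

Orientations are given as [roll, pitch, yaw] about the fixed x, y, z axes, in that order (R = Rz(yaw) Ry(pitch) Rx(roll)).
In Python, from bench import r gives the robot as it stands. The module is installed in compiled form; this text tells all that it offers.
- The arm moves only by the tool jog_arm, never from a script. Its argument "rows" is a list of rows, each a list of 2 entries, a list of its own where there are three numbers: the shift along the tool's x, y, z in mm, then the turn, a rotation vector about the tool's x, y, z in rad. A call has 1 to 10 rows; each row is the pose to reach, as a shift and turn from the pose commanded when the call began, along the tool's axes at that moment; what a row does not reach only later rows make up. A row lasts 1/10 s, in which the tool goes at most 50 mm and 8.59 degrees, less where a joint would pass 70% of its speed; a pose out of reach is approached as far as the arm can. A call with a gripper value outside its range is refused whole. "grip" is the finger opening in mm, from 0 to 85.4, set as the call begins (left out, the last holds). The fingers move at their own pace and stop on an object; "force" is the grip in N (left out, the last holds). Time passes only in rows, so rows that repeat a pose let the fingers close. It gives the time, the measured TCP pose, the force, the opening and the grip force at its end, in the units of the state.
- r.sense(): the state, without advancing time (a new reading comes with each control period).
- r.snapshot(name): name is "scene" or "top" or "wrist"; returns (picture, depth): 384x512x3 uint8, blue, green, red; 384x512 float32, mm along the optical axis (not along the pixel's ray), 0 where there is no reading.
- r.camera_params(name): a dict with "fx", "fy", "cx", "cy" (pixels), "pose" (4x4, takes a point from camera to world coordinates); the wrist camera has in their place "tool_from_camera" (4x4, takes a point from camera to tool coordinates, whose origin is the TCP and whose axes are the flange's). Camera axes: x right, y down, z forward; pixel columns grow to the right and rows downward; lengths in mm; the calibration is good to about 2 mm. The wrist camera is an equidistant fisheye: a pixel r from the principal point sees the ray r / f radians off the axis. A picture is of the moment at which its call begins: read the wrist's pose just before it. camera_params takes no time and is no camera call.
- r.hand_in(): hands the job in; it is judged then, once.
The state is a dict: "time": time; "joint_pos": joint angles; "qd": joint speeds; "joint_efforts": joint torques, N m; "tool_pos": TCP position; "tcp_rot": TCP orientation; "ft_force": force on the tool from outside, world axes, zero at the start; "wrist_torque": the same for the moment, N m; "finger_gap": finger opening in mm; "grip_force": force on a finger pad.
Only numpy, scipy, OpenCV 4.12 (cv2) and the standard library are available. Lean on these libraries where they do the work, as an engineer would, in place of code of your own. Each camera call takes 0.05 s, during which the arm holds its last target. There are 200 camera calls.

## Working session

There is one attempt and no reset: what is moved stays moved. The work goes in short steps, Python scripts to look and compute and a tool call to move; the robot and the scene stay as the last step left them, time stands still between calls to the robot, and variables do not carry over. Pictures are saved under pics/ and viewed, at most 10 in all, crops included, and the job is handed in when it is done.

Besides the shell and the picture viewer there is one more tool, called as name([rows], argument=value, ...), one row to a line, values as JSON. jog_arm: Moves the arm, as the interface text tells. Its arguments: {"type":"object","properties":{"rows":{"type":"array"},"grip":{"type":"number"},"force":{"type":"number"}},"required":["rows"]}

```bash
mkdir -p pics; ls; python3 - <<'E'
from bench import r
import cv2,numpy as np
for n in("scene","top"):
    im,d=r.snapshot(n); cv2.imwrite(f"pics/{n}0.png",im); np.save(f"pics/{n}0.npy",d)
    p=r.camera_params(n); print(n,{k:(np.round(v,3).tolist()) for k,v in p.items()})
print({k:np.round(v,3).tolist() for k,v in r.camera_params("wrist").items()})
print(r.sense())
E
```

```text
pics
scene {'fx': 367.021, 'fy': 367.021, 'cx': 254.987, 'cy': 192.179, 'pose': [[-0.546, 0.52, -0.657, 1030.973], [0.838, 0.337, -0.429, 193.047], [-0.002, -0.785, -0.62, 673.211], [0.0, 0.0, 0.0, 1.0]]}
top {'fx': 446.008, 'fy': 446.008, 'cx': 264.989, 'cy': 190.954, 'pose': [[-0.028, -0.997, 0.076, 380.367], [-1.0, 0.027, -0.011, -155.436], [0.009, -0.076, -0.997, 1352.923], [0.0, 0.0, 0.0, 1.0]]}
{'fx': 297.319, 'fy': 297.319, 'cx': 253.628, 'cy': 192.949, 'tool_from_camera': [[0.001, -0.962, -0.275, 68.29], [1.0, 0.001, 0.0, 0.456], [0.0, -0.275, 0.962, -143.214], [0.0, 0.0, 0.0, 1.0]]}
{'time': 0.1, 'joint_pos': array([ 6.95367193e+01,  7.51049988e+00,  8.53229935e+01, -5.78304836e-04,
        8.72602180e+01, -4.89362762e+00]), 'qd': array([ 0.02650257, -0.00753055, -0.17451357, -0.01380033,  0.06286566,
       -0.04137922]), 'joint_efforts': array([ 1.24777442e-03, -5.70948529e+01, -5.01942265e+01, -1.86332381e-04,
        8.08910409e-03,  8.26418699e-06]), 'tool_pos': array([160.8636872 , 577.53112709, 230.35268987]), 'tcp_rot': array([-1.79906581e+02, -7.41866133e-03,  1.64430369e+02]), 'ft_force': array([0.76794681, 0.83846676, 0.53083276]), 'wrist_torque': array([0.05179338, 0.02518768, 0.02060734]), 'grip_force': 0.0, 'finger_gap': 85.36023782493254}
```

View pics/scene0.png

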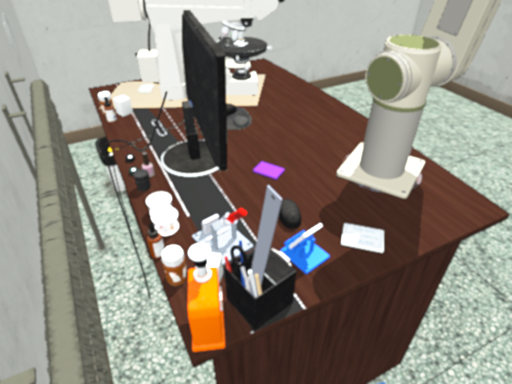

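View pics/top0.png

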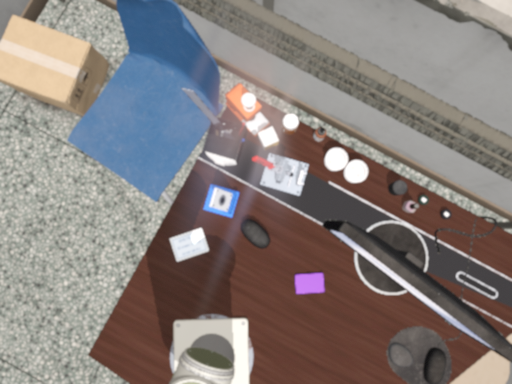

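Scene view: blue rest with a white plate (305,240), a grey stand with red lever (222,228), a purple look-alike (268,170), and a flat white slab on the desk (363,238). In the top view the rest with the dark-patched plate is at (221,201), stand (283,174), red lever (262,162), flat white slab (189,244), purple (310,283). The candidates for the plate are the leaning white slab with the dark patch and the flat white card-like slab. The leaning one fits, and I'll confirm it in an enlarged crop.

```bash
cat > h.py <<'E'
import cv2,numpy as np
from bench import r
from scipy.spatial.transform import Rotation as R
def pose(s=None):
    s=s or r.sense(); T=np.eye(4); T[:3,:3]=R.from_euler('xyz',s['tcp_rot'],degrees=True).as_matrix(); T[:3,3]=s['tool_pos']; return T
def ray(name,uv,T=None):
    """origin, unit dirs (camera z not normalised) in world; T = tool pose for wrist"""
    p=r.camera_params(name); uv=np.atleast_2d(np.asarray(uv,float))
    x=(uv[:,0]-p['cx'])/p['fx']; y=(uv[:,1]-p['cy'])/p['fy']
    if name=='wrist':
        th=np.hypot(x,y)+1e-12; d=np.c_[x/th*np.sin(th),y/th*np.sin(th),np.cos(th)]; P=T@p['tool_from_camera']
    else: d=np.c_[x,y,np.ones_like(x)]; P=p['pose']
    return P[:3,3],d@P[:3,:3].T
def onz(name,uv,z,T=None):
    o,d=ray(name,uv,T); return o+d*((z-o[2])/d[:,2])[:,None]
def project(name,X,T=None):
    p=r.camera_params(name); P=p['pose'] if name!='wrist' else T@p['tool_from_camera']
    c=(np.atleast_2d(X)-P[:3,3])@P[:3,:3]
    if name=='wrist':
        n=np.linalg.norm(c,axis=1); th=np.arccos(c[:,2]/n); q=np.hypot(c[:,0],c[:,1]); a=c[:,:2]/q[:,None]*th[:,None]
    else: a=c[:,:2]/c[:,2:]
    return a*p['fx']+[p['cx'],p['cy']]
def cloud(name,d,T=None):
    """world points for each pixel from depth along optical axis"""
    h,w=d.shape; v,u=np.mgrid[:h,:w]; o,dr=ray(name,np.c_[u.ravel(),v.ravel()],T)
    if name=='wrist':
        P=T@r.camera_params(name)['tool_from_camera']; dr=dr/(dr@P[:3,2])[:,None]
    return (o+dr*d.reshape(-1,1)).reshape(h,w,3)
def tri(o1,d1,o2,d2):
    A=np.c_[d1,-d2]; t=np.linalg.lstsq(A,o2-o1,rcond=None)[0]; a=o1+t[0]*d1;b=o2+t[1]*d2; return (a+b)/2,np.linalg.norm(a-b)
E
python3 - <<'E'
from h import *
t=cv2.imread('pics/top0.png');s=cv2.imread('pics/scene0.png')
a=cv2.resize(t[135:260,160:325],(800,606),interpolation=cv2.INTER_CUBIC)[:600]
b=cv2.resize(s[180:300,150:350],(800,480),interpolation=cv2.INTER_CUBIC)
cv2.imwrite('pics/crop0.png',np.vstack([cv2.resize(a,(480,360)),cv2.resize(b,(400,240))]) if 0 else np.vstack([np.pad(cv2.resize(a,(450,340)),((0,0),(0,0),(0,0))),cv2.resize(b,(450,260))]))
for n,pts in(('top',[(221,201),(262,162),(283,174),(189,244),(255,233),(310,283)]),):
    d=np.load(f'pics/{n}0.npy');c=cloud(n,d)
    for u,v in pts: print(n,u,v,c[v,u].round())
for n in('scene','top'):
    im=cv2.imread(f'pics/{n}0.png');h=cv2.cvtColor(im,cv2.COLOR_BGR2HSV);c=cloud(n,np.load(f'pics/{n}0.npy'))
    for nm,lo,hi in(('red',(0,150,100),(6,255,255)),('blue',(100,170,100),(118,255,255))):
        m=cv2.inRange(h,lo,hi); 
        if nm=='blue' and n=='top': m[:,:200]=0;m[:185]=0
        k,l,st,ce=cv2.connectedComponentsWithStats(m)
        for i in np.argsort(-st[1:,4])[:2]+1: print(n,nm,st[i],ce[i].round(1),np.median(c[l==i],0).round())
E
```

```text
top 221 201 [453. -42.  64.]
top 262 162 [ 552. -163.  144.]
top 283 174 [ 524. -223.   81.]
top 189 244 [330.  61.   5.]
top 255 233 [ 357. -138.   40.]
top 310 283 [ 204. -297.    9.]
scene red [228 206  21  16 166] [238.1 213.5] [ 561. -168.  142.]
scene red [226 258   6  14  47] [228.  265.8] [ 664. -112.  113.]
scene blue [281 231  49  43 697] [301.4 252.8] [476. -39.   9.]
scene blue [241 276   3   9  14] [241.9 280.1] [ 632. -101.   44.]
```

View pics/crop0.png

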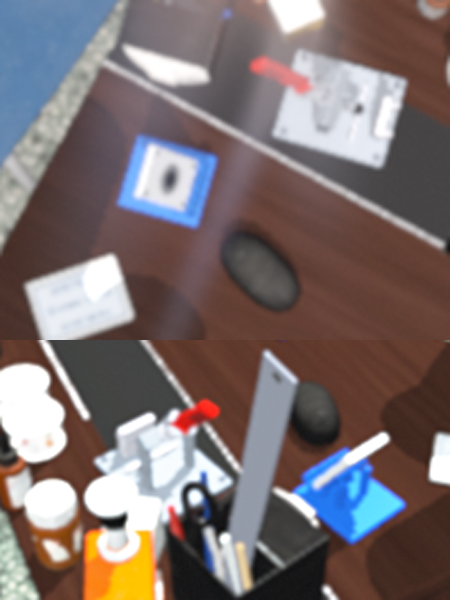

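The crop confirms it: the leaning slab on the blue rest has the dark round patch at crop (168,178), so it is the plate. The flat slab is a card with writing on it. The pen cup with the tall ruler may get in the way, so I'll check heights around the work area.

```bash
python3 - <<'E'
from h import *
H=np.full((18,18),-1.)
for n in('top','scene'):
    c=cloud(n,np.load(f'pics/{n}0.npy')).reshape(-1,3); c=c[(np.load(f'pics/{n}0.npy').ravel()>0)]
    i=((c[:,0]-400)//20).astype(int);j=((c[:,1]+300)//20).astype(int)
    ok=(i>=0)&(i<18)&(j>=0)&(j<18)&(c[:,2]<500)
    np.maximum.at(H,(i[ok],j[ok]),c[ok,2])
print('cols y',[-300+20*k for k in range(18)])
for k in range(18): print(400+20*k,H[k].astype(int).tolist())
E
```

```text
cols y [-300, -280, -260, -240, -220, -200, -180, -160, -140, -120, -100, -80, -60, -40, -20, 0, 20, 40]
400 [6, 8, 5, 8, 10, 8, 6, 5, 22, 24, 7, 34, 37, 13, 10, 8, 8, 9]
420 [8, 5, 7, 4, 6, 10, 7, 8, 7, 8, 8, 44, 59, 90, 101, 11, 7, 8]
440 [5, 10, 7, 7, 10, 6, 9, 8, 6, 7, 7, 40, 72, 101, 101, 17, 9, 9]
460 [6, 13, 12, 9, 7, 12, 9, 8, 5, 10, 37, 45, 77, 104, 96, 13, 5, 9]
480 [33, 56, 15, 15, 14, 18, 7, 8, 7, 7, 25, 51, 85, 104, 16, 14, 6, 5]
500 [34, 53, 19, 81, 92, 86, 17, 12, 8, 7, 8, 6, 9, 13, 13, 4, 5, 8]
520 [53, 54, 60, 92, 112, 113, 116, 9, 7, 6, 6, 7, 7, 6, 6, 5, 6, 7]
540 [49, 52, 18, 94, 125, 135, 156, 175, 169, 7, 6, 6, 7, 8, 6, 6, 6, 7]
560 [16, 15, 76, 94, 88, 13, 161, 174, 169, 6, 112, 113, 110, 106, 96, 8, 8, 4]
580 [7, 7, 8, 15, 14, 16, 13, 7, 9, 107, 113, 113, 114, 115, 113, 111, 7, -1]
600 [10, 9, 10, 9, 5, 66, 66, 7, 5, 146, 116, 114, 113, 113, 113, 112, 8, -1]
620 [6, 6, 6, 6, 68, 67, 68, 67, 7, 142, 109, 112, 113, 115, 115, 3, -1, -1]
640 [8, 59, 89, 76, 70, 70, 68, 66, 16, 173, 175, 172, 176, 169, 110, 1, -1, -1]
660 [7, 89, 90, 91, 6, 66, 65, 24, 107, 140, 113, 134, 227, 318, 312, -1, -1, -1]
680 [6, 87, 93, 89, 8, 23, 24, 189, 196, 190, 8, 109, 112, 323, 370, 368, -1, -1]
700 [-1, 71, 88, 81, 7, 8, 125, 198, 199, 200, 128, 6, 5, 3, -1, -1, -1, -1]
720 [-1, -1, 2, 6, 7, 8, 123, 196, 198, 194, 131, 124, 6, -1, -1, -1, -1, -1]
740 [-1, -1, -1, -1, 2, 6, 7, 125, 129, 129, 129, 128, 17, -1, -1, -1, -1, -1]
```

jog_arm([
  [[0, 0, -100], [0, 0, 0]],
  [[0, 0, -100], [0, 0, 0]],
  [[0, 0, -100], [0, 0, 0]],
  [[0, 0, -100], [0, 0, 0]],
])

```text
time: 0.5
tool_pos: [161.4, 578.8, 333.2]
tcp_rot: [179.8, 0.0, 164.4]
ft_force: [0.9, -0.5, -1.1]
finger_gap: 85.6
grip_force: 0.0
```

Heights are consistent: plate top edge at about 104 mm, lever tip at about 175 mm, pens up to 176 mm near x=640. Next I'll move to a viewing pose.

jog_arm([
  [[-436, -562, 0], [0, 0, 0]],
  [[-436, -562, 0], [0, 0, 0]],
  [[-436, -562, 0], [0, 0, 0]],
  [[-436, -562, 0], [0, 0, 0]],
  [[-436, -562, 0], [0, 0, 0]],
  [[-436, -562, 0], [0, 0, 0]],
  [[-436, -562, 0], [0, 0, 0]],
  [[-436, -562, 0], [0, 0, 0]],
  [[-436, -562, 0], [0, 0, 0]],
  [[-436, -562, 0], [0, 0, 0]],
])

```text
time: 1.5
tool_pos: [349.8, 113.2, 329.5]
tcp_rot: [-179.9, -0.1, 164.5]
ft_force: [1.8, 0.6, -0.2]
finger_gap: 85.4
grip_force: 0.0
```

```bash
python3 -c "
from h import *
s=r.sense();print(s['tool_pos'],s['tcp_rot'],s['joint_pos'].round(1),s['time'])"
```

```text
[349.84084404 113.17170836 329.49328126] [-1.79948019e+02 -1.15024261e-01  1.64450811e+02] [  9.9 -30.8 108.3   0.  102.6 -64.5] 1.5
```

jog_arm([
  [[-129, -164, 0], [0, 0, 0]],
  [[-129, -164, 0], [0, 0, 0]],
  [[-129, -164, 0], [0, 0, 0]],
  [[-129, -164, 0], [0, 0, 0]],
  [[-129, -164, 0], [0, 0, 0]],
  [[-129, -164, 0], [0, 0, 0]],
  [[-129, -164, 0], [0, 0, 0]],
])

```text
time: 2.2
tool_pos: [429.9, -76.7, 330.1]
tcp_rot: [180.0, -0.1, 164.4]
ft_force: [-0.6, 0.7, -0.3]
finger_gap: 85.3
grip_force: 0.0
```

```bash
python3 - <<'E'
from h import *
s=r.sense();T=pose(s);im,d=r.snapshot('wrist');np.savez('pics/w1.npz',im=im,d=d,T=T)
print(s['tool_pos'],s['tcp_rot'],s['joint_pos'].round(1),s['time'])
cv2.imwrite('pics/w1.png',cv2.resize(im,(800,600),interpolation=cv2.INTER_CUBIC))
E
```

```text
[429.86357055 -76.67056592 330.13530556] [ 1.79968769e+02 -1.35146617e-01  1.64422893e+02] [-16.9 -19.2 100.    0.   99.4 -91.3] 2.2
```

View pics/w1.png

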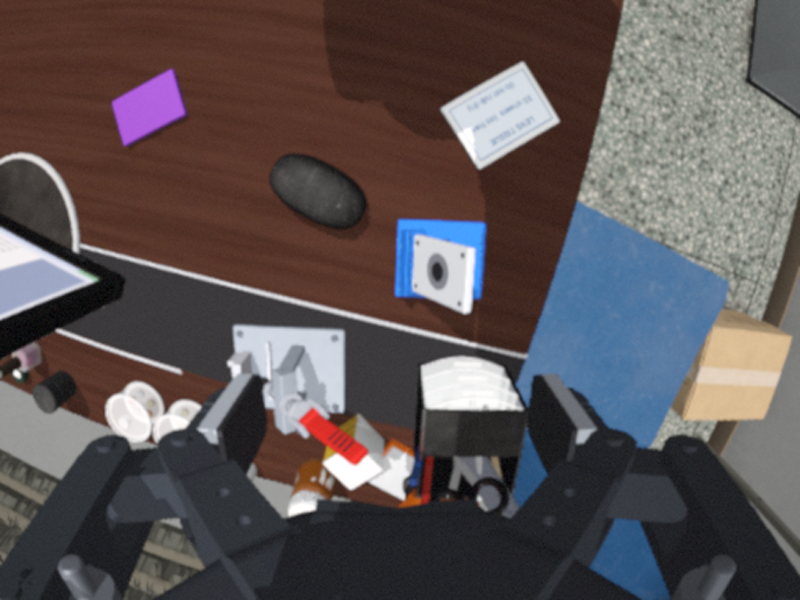

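The wrist view shows the plate with its patch on the blue rest at (440,262) and the stand base with corners (233,326), (344,330), (344,412). The fence is at about (240,362), the bolt block at (290,385) and the red lever at (333,436). The purple look-alike is at (148,107).

```bash
python3 - <<'E'
from h import *
z=np.load('pics/w1.npz');im,d,T=z['im'],z['d'],z['T'];c=cloud('wrist',d,T);g=cv2.cvtColor(im,cv2.COLOR_BGR2GRAY)
k=800/512
def sub(p): return cv2.cornerSubPix(g,np.float32(p).reshape(-1,1,2)/k,(3,3),(-1,-1),(3,20,.01)).reshape(-1,2)
st=sub([(233,326),(344,330),(345,412)]);P=onz('wrist',st,8,T);print('stand',st.round(1).tolist(),P.round(1).tolist(),np.linalg.norm(P[0]-P[1]),np.linalg.norm(P[2]-P[1]))
e=P[1]-P[0];print('stand x yaw',np.degrees(np.arctan2(-e[1],-e[0])), 'e2',np.degrees(np.arctan2(*(P[2]-P[1])[[1,0]])))
print('depth there',[c[int(v)+4,int(u)-4].round(1).tolist() for u,v in st[1:]])
bl=sub([(397,219),(487,222),(397,297)]);P=onz('wrist',bl,8,T);print('rest',bl.round(1).tolist(),P.round(1).tolist(),np.linalg.norm(P[0]-P[1]),np.linalg.norm(P[2]-P[0]))
e=P[1]-P[0];print('rest x yaw',np.degrees(np.arctan2(-e[1],-e[0])),np.degrees(np.arctan2(*(P[2]-P[0])[[1,0]])))
h=cv2.cvtColor(im,cv2.COLOR_BGR2HSV);m=cv2.inRange(h,(0,0,100),(179,60,255));m[:130]=0;m[205:]=0;m[:,:255]=0;m[:,315:]=0
n,l,s,ce=cv2.connectedComponentsWithStats(m);i=np.argmax(s[1:,4])+1;print(s[i],ce[i])
q=(l==i)&(cv2.erode((l==i).astype(np.uint8),np.ones((3,3)))>0);X=c[q];X=X[np.isfinite(X).all(1)]
for _ in range(4):
    m0=X.mean(0);U=np.linalg.svd(X-m0)[2];nn=U[2]*np.sign(U[2][2]);X=X[abs((X-m0)@nn)<4]
print('plate plane n',nn,'centroid',m0,'tilt',np.degrees(np.arccos(nn[2])),'dir',np.degrees(np.arctan2(nn[1],nn[0])))
bx=cv2.boxPoints(cv2.minAreaRect(np.argwhere(l==i)[:,::-1].astype(np.float32)));print('box',bx.round(1).tolist())
pc=sub([(415,233),(475,247),(470,312),(413,298)]);o,dr=ray('wrist',pc,T);t=((m0-o)@nn)/(dr@nn);C=o+dr*t[:,None]
print('corners',C.round(1).tolist(),np.linalg.norm(np.diff(C,axis=0,append=C[:1]),axis=1).round(1),C.mean(0))
m=cv2.inRange(h,(0,150,100),(6,255,255));m[250:310,185:240]&=255
n,l,s,ce=cv2.connectedComponentsWithStats(m);i=np.argmax(s[1:,4])+1;print('red',s[i],ce[i]);X=c[l==i];m0=np.median(X,0);X=X[np.linalg.norm(X-m0,axis=1)<60];U=np.linalg.svd(X-X.mean(0))[2];print(X.mean(0),U[0],np.percentile((X-X.mean(0))@U[0],[1,99]))
E
```

```text
stand [[148.6999969482422, 208.0], [219.6999969482422, 211.0], [218.89999389648438, 264.1000061035156]] [[469.3, -274.9, 8.0], [506.5, -155.9, 8.0], [602.6, -188.5, 8.0]] 124.66320032211502 101.43871168545526
stand x yaw -107.39113238267942 e2 -18.74607724309601
depth there [[510.1, -165.5, 6.4], [611.9, -201.9, 0.9]]
rest [[254.5, 140.10000610351562], [310.20001220703125, 142.8000030517578], [252.8000030517578, 189.5]] [[409.2, -68.9, 8.0], [436.0, 15.5, 8.0], [485.7, -92.9, 8.0]] 88.52875515088837 80.17206681923311
rest x yaw -107.60545186457178 -17.43929901869702
[ 264  150   40   52 1507] [284.11877903 174.49369608]
plate plane n [-0.25217244 -0.82847148  0.50004406] centroid [460.53421761 -40.19887158  73.4854639 ] tilt 59.997085109247976 dir -106.92934544803187
box [[262.70001220703125, 199.39999389648438], [265.1000061035156, 149.89999389648438], [304.1000061035156, 151.8000030517578], [301.79998779296875, 201.1999969482422]]
corners [[426.9, -58.9, 25.5], [438.1, -12.9, 107.4], [489.8, -29.3, 106.3], [486.6, -74.6, 29.7]] [94.6 54.2 89.  61.9] [460.35616632 -43.90911332  67.24855527]
red [192 262  43  35 578] [212.6799308  279.15224913]
[ 552.89090217 -166.00605774  143.06857309] [0.21406657 0.64308657 0.73526537] [-39.2563896  35.1843275]
```

```bash
cat >> h.py <<'E'
def move(Tt,T=None):
    """print tool-frame shift and rotvec from present pose to Tt"""
    T=pose() if T is None else T; D=np.linalg.inv(T)@Tt
    print('shift',D[:3,3].round(1).tolist(),'turn',R.from_matrix(D[:3,:3]).as_rotvec().round(3).tolist())
def mk(z,y,p):
    z=np.array(z,float);z/=np.linalg.norm(z);y=np.array(y,float);y-=z*(y@z);y/=np.linalg.norm(y);T=np.eye(4);T[:3,:3]=np.c_[np.cross(y,z),y,z];T[:3,3]=p;return T
def ez(a): a=np.radians(a); return np.array([np.cos(a),np.sin(a),0])
SO=np.array([522.8,-271.9,0]);SY=-107.7
sx,sy,Z=ez(SY),ez(SY+90),np.array([0,0,1.])
rx,ry=ez(-107.4),ez(-17.4)
py=-.5*rx+.866*Z; pz=.866*rx+.5*Z
E
python3 - <<'E'
from h import *
z=np.load('pics/w1.npz');im,T=z['im'],z['T'];t=cv2.imread('pics/top0.png')
def dark(im,x0,x1,y0,y1,th):
    g=cv2.cvtColor(im,cv2.COLOR_BGR2GRAY)[y0:y1,x0:x1];n,l,s,c=cv2.connectedComponentsWithStats((g<th).astype(np.uint8));i=np.argmax(s[1:,4])+1;print(s[i]);return c[i]+[x0,y0]
a=dark(im,268,296,158,190,120);b=dark(t,213,230,192,210,110);print(a,b)
o1,d1=ray('wrist',a,T);o2,d2=ray('top',b);p,e=tri(o1,d1[0],o2,d2[0]);print('patch',p,'gap',e)
for zz in(62,66,73):print(zz,onz('wrist',a,zz,T)[0],onz('top',b,zz)[0])
c=p-4*pz;print('plate_center',c,'top',c+42*py)
move(mk(-py,-pz,c+42*py+70*py))
E
```

```text
[ 8  9  8 14 92]
[ 8  6  3  5 13]
[279.42391304 173.48913043] [222. 200.]
patch [454.50088763 -46.73524466  81.52361836] gap 0.0682347438508807
62 [458.99507252 -46.13727525  62.        ] [455.62828709 -45.09907247  62.        ]
66 [458.07664111 -46.25316155  66.        ] [455.39508648 -45.4409563   66.        ]
73 [456.46938613 -46.45596257  73.        ] [454.9869854  -46.03925301  73.        ]
plate_center [455.53676494 -43.42975617  79.52361836] top [461.81662158 -23.39070927 115.89561836]
shift [-17.9, 94.4, 154.1] turn [0.524, 0.007, 0.033]
```

jog_arm([
  [[-21, 96, 160], [0.524, 0.007, 0.033]],
  [[-21, 96, 160], [0.524, 0.007, 0.033]],
  [[-21, 96, 160], [0.524, 0.007, 0.033]],
  [[-21, 96, 160], [0.524, 0.007, 0.033]],
  [[-21, 96, 160], [0.524, 0.007, 0.033]],
  [[-21, 96, 160], [0.524, 0.007, 0.033]],
], grip=45)

```text
time: 2.85
tool_pos: [475.1, 11.4, 169.2]
tcp_rot: [-149.8, -0.2, 162.8]
ft_force: [-0.0, -0.9, 1.4]
finger_gap: 45.0
grip_force: 0.0
```

```bash
python3 - <<'E'
from h import *
s=r.sense();T=pose(s);im,d=r.snapshot('wrist');np.savez('pics/w2.npz',im=im,d=d,T=T)
print(s['tool_pos'],s['tcp_rot'],s['joint_pos'].round(1),s['finger_gap'])
cv2.imwrite('pics/w2.png',cv2.resize(im[100:350,120:420],(720,600),interpolation=cv2.INTER_CUBIC))
E
```

```text
[475.05267351  11.36944296 169.23168381] [-149.83829705   -0.16745495  162.79730089] [ 14.1   6.2  98.5 -25.3  92.  -55.8] 45.01026644600333
```

View pics/w2.png

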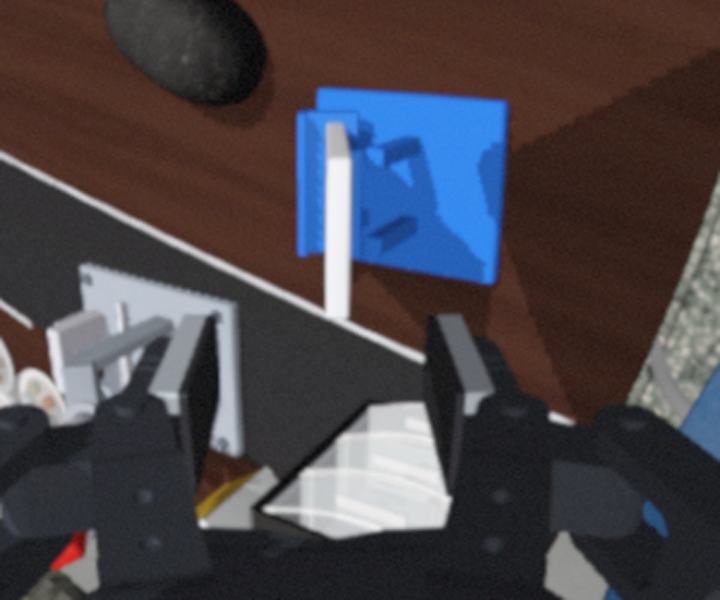

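The view looks along the plate: its top edge is the white strip from (340,157) to (338,318), between the pads at (212,380) and (432,380). Next I'll triangulate the top corners with the earlier wrist view.

```bash
python3 - <<'E'
from h import *
A=np.load('pics/w1.npz');B=np.load('pics/w2.npz');ua=np.array([(475,247),(470,312)])/1.5625;ub=np.array([(329,157),(326,318)])/2.4+[120,100]
o1,d1=ray('wrist',ua,A['T']);o2,d2=ray('wrist',ub,B['T'])
C=[]
for i in(0,1): p,e=tri(o1,d1[i],o2,d2[i]);C.append(p);print(p.round(1),e.round(1))
print(np.linalg.norm(C[0]-C[1]));m=(C[0]+C[1])/2-4*pz;print('top mid',m)
# along-tool check: depth of the strip
c=cloud('wrist',B['d'],B['T']);print([c[int(v/2.4+100),int(u/2.4+120)].round(1).tolist() for u,v in((340,170),(339,240),(338,305))])
Ti=np.linalg.inv(B['T']);
for q in[m]+[c[int(v/2.4+100),int(u/2.4+120)] for u,v in((340,170),(339,240),(338,305))]: print('tool',(Ti@np.r_[q,1])[:3].round(1))
b=np.array([(329,200),(351,200),(327,290),(350,290)])/2.4+[120,100];o,dd=ray('wrist',b,B['T']);t=((m-o)@py)/(dd@py);print([(Ti@np.r_[q,1])[:3].round(1).tolist() for q in o+dd*t[:,None]])
E
```

```text
[438.2 -12.7 105.7] 0.4
[489.8 -29.3 106. ] 0.9
54.186576884561376
top mid [465.07372226 -17.66917931 103.82534615]
[[442.9, -15.7, 96.9], [466.1, -23.1, 96.0], [487.6, -29.6, 97.6]]
tool [ 0.8  6.3 72. ]
tool [22.5  5.8 80.4]
tool [-1.8  6.  81.2]
tool [-24.3   5.4  79.7]
[[14.1, 2.7, 72.0], [14.1, 9.6, 72.0], [-15.9, 2.2, 72.0], [-15.9, 9.7, 72.0]]
```

jog_arm([
  [[-1, 6, 30], [0, 0, 0]],
  [[-1, 6, 65], [0, 0, 0]],
  [[-1, 6, 90], [0, 0, 0]],
  [[-1, 6, 108], [0, 0, 0]],
  [[-1, 6, 108], [0, 0, 0]],
  [[-1, 6, 108], [0, 0, 0]],
])

```text
time: 3.5
tool_pos: [464.8, -37.9, 78.2]
tcp_rot: [-150.1, 0.4, 162.4]
ft_force: [0.8, -0.4, 0.9]
finger_gap: 44.7
grip_force: 0.0
```

jog_arm([
  [[0, 0, 0], [0, 0, 0]],
  [[0, 0, 0], [0, 0, 0]],
  [[0, 0, 0], [0, 0, 0]],
  [[0, 0, 0], [0, 0, 0]],
  [[0, 0, 0], [0, 0, 0]],
  [[0, 0, 0], [0, 0, 0]],
  [[0, 0, 0], [0, 0, 0]],
], grip=4, force=40)

```text
time: 4.2
tool_pos: [464.3, -36.9, 76.1]
tcp_rot: [-150.0, 0.2, 162.6]
ft_force: [1.0, 4.7, 6.8]
finger_gap: 7.4
grip_force: 40.3
```

```bash
python3 - <<'E'
from h import *
s=r.sense();T=pose(s);print(s['tool_pos'],s['tcp_rot'],s['finger_gap'],s['grip_force'],s['ft_force'])
im,d=r.snapshot('wrist');np.savez('pics/w3.npz',im=im,d=d,T=T)
m0=np.linalg.inv(T)
h=cv2.cvtColor(im,cv2.COLOR_BGR2HSV)
c=cloud('wrist',d,T);t=(c.reshape(-1,3)-T[:3,3])@T[:3,:3]
m=(cv2.inRange(h,(0,0,150),(179,50,255)).ravel()>0)&(abs(t[:,1])<6)&(abs(t[:,0])<45)&(t[:,2]>-60)&(t[:,2]<0)
print(m.sum(),np.percentile(t[m],[2,50,98],axis=0).round(1))
E
```

```text
[464.25877002 -36.87869913  76.09289238] [-150.03424496    0.23174837  162.56741738] 7.369737464576791 40.28939366340637 [0.99649316 4.71923037 6.80887578]
2174 [[-22.8  -5.5 -36.9]
 [  9.8  -0.1 -25.3]
 [ 30.7   3.9  -5.2]]
```

jog_arm([
  [[0, 0, -10], [0, 0, 0]],
  [[0, 0, -30], [0, 0, 0]],
  [[0, 0, -80], [0, 0, 0]],
  [[0, 70, -150], [0, 0, 0]],
  [[0, 70, -190], [0, 0, 0]],
  [[0, 70, -190], [0, 0, 0]],
])

```text
time: 4.85
tool_pos: [510.2, 114.1, 206.4]
tcp_rot: [-150.1, 0.2, 162.6]
ft_force: [0.6, -0.7, -2.2]
finger_gap: 6.9
grip_force: 39.4
```

```bash
python3 - <<'E'
from h import *
s=r.sense();T=pose(s);print(s['tool_pos'],s['tcp_rot'],s['finger_gap'],s['joint_pos'].round(1))
im,d=r.snapshot('wrist');np.savez('pics/w4.npz',im=im,d=d,T=T)
cv2.imwrite('pics/w4.png',cv2.resize(im[150:350,140:400],(780,600),interpolation=cv2.INTER_CUBIC))
move(mk(-Z,-sx,SO-5*sx+255*Z))
E
```

```text
[510.18373031 114.05038578 206.4151823 ] [-1.50074264e+02  1.57681460e-01  1.62612626e+02] 6.905964424760723 [ 22.4  15.   84.5 -23.   99.8 -50.2]
shift [-126.3, -337.7, 140.8] turn [-0.518, 0.008, 0.005]
```

View pics/w4.png

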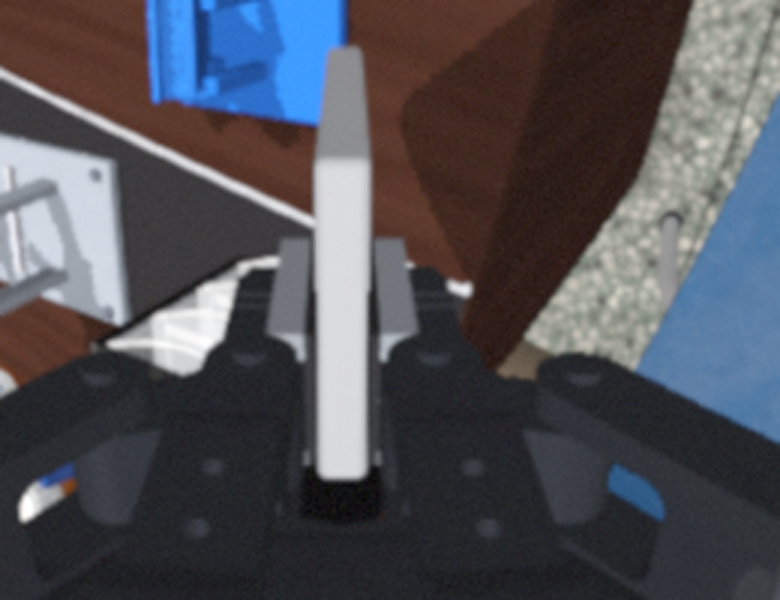

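The plate is held squarely between the pads: top edge from (343,158) to (343,478), lower near corner at (345,48).

```bash
python3 - <<'E'
from h import *
uv=np.array([(343,158),(343,478),(315,160),(371,160),(345,47)])/3+[140,150]
o,d=ray('wrist',uv,np.eye(4))
for z in(-35,-32,-29,-26): q=o+d*((z-o[2])/d[:,2])[:,None];print(z,q[:4,:2].round(1).tolist(),'len',np.linalg.norm(q[0]-q[1]).round(1),'w',np.linalg.norm(q[2]-q[3]).round(1))
t=(28-o[0])/d[4,0];print('bottom corner z if x=28',(o+d[4]*t).round(1)); 
for x in(27,29): print(x,(o+d[4]*((x-o[0])/d[4,0])).round(1))
E
```

```text
-35 [[33.4, 0.4], [-17.6, 0.5], [33.1, -3.1], [33.1, 4.0]] len 51.0 w 7.2
-32 [[32.4, 0.4], [-20.0, 0.6], [32.1, -3.2], [32.1, 4.1]] len 52.4 w 7.4
-29 [[31.4, 0.4], [-22.4, 0.6], [31.2, -3.3], [31.2, 4.2]] len 53.8 w 7.6
-26 [[30.5, 0.5], [-24.8, 0.6], [30.2, -3.4], [30.2, 4.3]] len 55.3 w 7.7
bottom corner z if x=28 [28.   1.1 69.3]
27 [27.   1.2 74.6]
29 [29.   1.1 64. ]
```

jog_arm([
  [[0, 0, -20], [0, 0, 0]],
  [[0, -15, -40], [0, 0, 0]],
  [[-20, -50, -40], [-0.1, 0, 0]],
  [[-40, -90, -35], [-0.2, 0, 0]],
  [[-126, -338, 100], [-0.518, 0.008, 0.005]],
  [[-126, -338, 120], [-0.518, 0.008, 0.005]],
  [[-126, -338, 141], [-0.518, 0.008, 0.005]],
  [[-126, -338, 141], [-0.518, 0.008, 0.005]],
  [[-126, -338, 141], [-0.518, 0.008, 0.005]],
  [[-126, -338, 141], [-0.518, 0.008, 0.005]],
])

```text
time: 5.9
tool_pos: [520.4, -250.5, 254.4]
tcp_rot: [-179.7, -0.3, 162.1]
ft_force: [0.6, 0.1, -1.3]
finger_gap: 7.3
grip_force: 39.5
```

```bash
python3 - <<'E'
from h import *
move(mk(-Z,-sx,SO-5*sx+2.5*sy+200*Z))
E
```

```text
shift [-11.6, -14.3, 54.4] turn [-0.006, -0.005, -0.003]
```

jog_arm([
  [[-11.6, -14.3, 20], [-0.006, -0.005, -0.003]],
  [[-11.6, -14.3, 54], [-0.006, -0.005, -0.003]],
  [[-11.6, -14.3, 54], [-0.006, -0.005, -0.003]],
  [[-11.6, -14.3, 54], [-0.006, -0.005, -0.003]],
])

```text
time: 6.3
tool_pos: [526.8, -265.1, 200.0]
tcp_rot: [180.0, -0.1, 162.3]
ft_force: [0.1, -0.3, -0.5]
finger_gap: 7.1
grip_force: 39.5
```

```bash
python3 - <<'E'
from h import *
s=r.sense();T=pose(s);print(s['tool_pos'],s['tcp_rot'],s['finger_gap'],s['joint_pos'].round(1))
im,d=r.snapshot('wrist');np.savez('pics/w5.npz',im=im,d=d,T=T)
cv2.imwrite('pics/w5.png',cv2.resize(im[130:310,140:380],(800,600),interpolation=cv2.INTER_CUBIC))
E
```

```text
[ 526.83603024 -265.1273917   200.02126412] [ 1.79957287e+02 -1.46007463e-01  1.62321319e+02] 7.121707134288044 [ -31.7    7.    89.1    0.    84.1 -104. ]
```

View pics/w5.png

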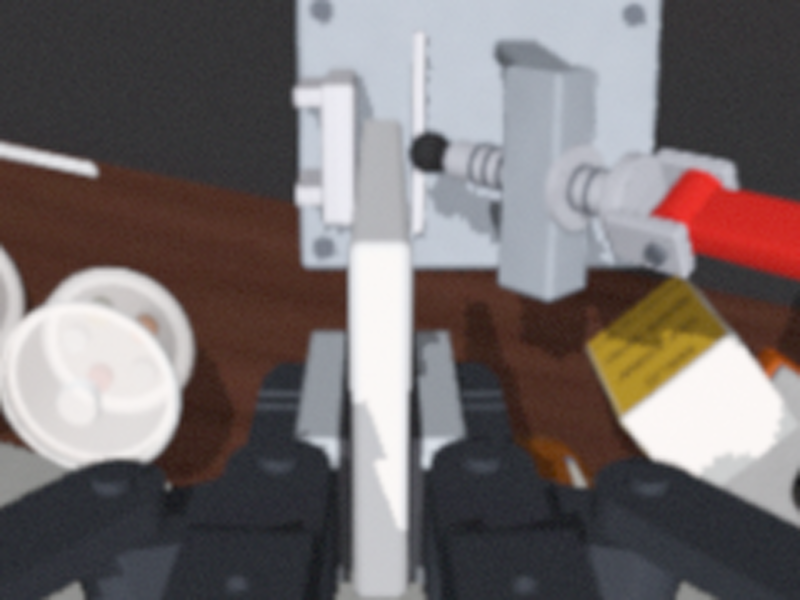

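The fence top runs from (322,75) to (356,222), the ball foot is at (430,152), the lip at (413–426, 35–235), and the lever points out to the right. The plate edge is above it.

```bash
python3 - <<'E'
from h import *
T=np.load('pics/w5.npz')['T'];k=800/240
def st(u,v,z):
    p=onz('wrist',np.array([(u,v)])/k+[140,130],z,T)[0]-SO; return np.round([p@sx,p@sy,z],1)
for n,u,v,z in(('fence front near',356,82,48),('fence front far',354,222,48),('fence back near',323,82,48),('fence back far',322,222,48),('lip inner near',414,35,14),('lip inner far',414,235,14),('base far +20',304,268,8),('base far -105',657,266,8),('ball',430,152,41)): print(n,st(u,v,z))
E
```

```text
fence front near [ -1.5 -22.5  48. ]
fence front far [-0.7 21.4 48. ]
fence back near [  8.5 -22.5  48. ]
fence back far [ 9.3 21.4 48. ]
lip inner near [-20.  -33.4  14. ]
lip inner far [-20.7  36.2  14. ]
base far +20 [18.4 50.5  8. ]
base far -105 [-110.8   50.1    8. ]
ball [-24.4   0.6  41. ]
```

jog_arm([
  [[0.5, 0.6, 30], [0, 0, 0]],
  [[0.5, 0.6, 60], [0, 0, 0]],
  [[0.5, 0.6, 85], [0, 0, 0]],
  [[0.5, 0.6, 105], [0, 0, 0]],
  [[0.5, 0.6, 120], [0, 0, 0]],
  [[0.5, 0.6, 124], [0, 0, 0]],
  [[0.5, 0.6, 126], [0, 0, 0]],
  [[0.5, 0.6, 126], [0, 0, 0]],
])

```text
time: 7.15
tool_pos: [528.3, -265.5, 75.9]
tcp_rot: [-180.0, 0.1, 162.3]
ft_force: [0.7, 0.2, -0.6]
finger_gap: 7.0
grip_force: 39.6
```

jog_arm([
  [[0, 0, 1], [0, 0, 0]],
  [[0, 0, 2], [0, 0, 0]],
  [[0, 0, 3], [0, 0, 0]],
  [[0, 0, 3], [0, 0, 0]],
])

```text
time: 7.55
tool_pos: [527.3, -265.2, 71.6]
tcp_rot: [-180.0, 0.0, 162.3]
ft_force: [-0.0, -0.3, -2.4]
finger_gap: 7.2
grip_force: 39.6
```

jog_arm([
  [[0, 0, 1], [0, 0, 0]],
  [[0, 0, 2], [0, 0, 0]],
  [[0, 0, 3], [0, 0, 0]],
  [[0, 0, 3], [0, 0, 0]],
])

```text
time: 7.95
tool_pos: [527.2, -265.1, 68.3]
tcp_rot: [180.0, 0.0, 162.3]
ft_force: [-0.3, 0.4, -1.1]
finger_gap: 7.2
grip_force: 39.6
```

jog_arm([
  [[0, 0, 1], [0, 0, 0]],
  [[0, 0, 1.5], [0, 0, 0]],
  [[0, 0, 2], [0, 0, 0]],
  [[0, 0, 2], [0, 0, 0]],
])

```text
time: 8.35
tool_pos: [527.6, -265.3, 67.4]
tcp_rot: [-180.0, 0.0, 162.3]
ft_force: [-2.7, 2.4, 5.9]
finger_gap: 7.4
grip_force: 40.7
```

Contact came at TCP z≈67.4, as predicted. Releasing.

jog_arm([
  [[0, 0, -0.7], [0, 0, 0]],
  [[0, 0, -0.7], [0, 0, 0]],
  [[0, 0, -0.7], [0, 0, 0]],
  [[0, 0, -0.7], [0, 0, 0]],
  [[0, 0, -0.7], [0, 0, 0]],
], grip=17)

```text
time: 8.85
tool_pos: [527.3, -265.2, 67.1]
tcp_rot: [-180.0, 0.0, 162.3]
ft_force: [0.2, -0.5, -0.6]
finger_gap: 17.1
grip_force: 0.0
```

jog_arm([
  [[0, 0, -5], [0, 0, 0]],
  [[0, 0, -15], [0, 0, 0]],
  [[0, 0, -35], [0, 0, 0]],
  [[0, 0, -75], [0, 0, 0]],
  [[0, 0, -120], [0, 0, 0]],
  [[0, 0, -150], [0, 0, 0]],
  [[0, 0, -150], [0, 0, 0]],
])

```text
time: 9.55
tool_pos: [530.2, -266.9, 225.2]
tcp_rot: [-179.8, 0.7, 162.3]
ft_force: [0.3, 0.5, 0.8]
finger_gap: 17.3
grip_force: 0.0
```

```bash
python3 - <<'E'
from h import *
s=r.sense();T=pose(s);print(s['tool_pos'],s['tcp_rot'],s['finger_gap'],s['joint_pos'].round(1))
im,d=r.snapshot('wrist');np.savez('pics/w6.npz',im=im,d=d,T=T)
cv2.imwrite('pics/w6.png',cv2.resize(im[130:310,160:400],(800,600),interpolation=cv2.INTER_CUBIC))
E
```

```text
[ 530.19673581 -266.93645709  225.18620421] [-179.84115638    0.6574371   162.30272342] 17.34379123084792 [ -31.7    6.    87.5    0.    85.8 -104. ]
```

View pics/w6.png

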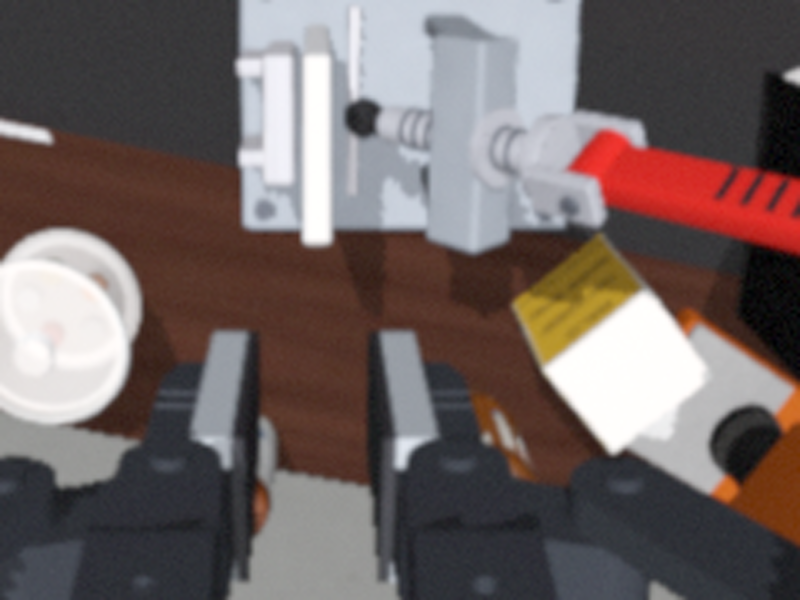

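The plate stands upright in front of the fence, its top edge from (317,52) to (317,243), and the lever is at right. Next I'll check the plate position, bolt axis and lever roll.

```bash
sed -i 's/^SO=.*/SO=np.array([522.8,-271.9,0]);SY=-107.7/; s/^sx,sy,Z=.*/&\nSO=SO-1.1*sx-0.4*sy\nN=-np.sin(np.radians(42))*sx+np.cos(np.radians(42))*Z\nU=np.cos(np.radians(42))*sx+np.sin(np.radians(42))*Z\nF0=SO-14.3*sx+32*Z/' h.py
python3 - <<'E'
from h import *
z=np.load('pics/w6.npz');T=z['T'];k=800/240
def st(u,v,zz):
    p=onz('wrist',np.array([(u,v)])/k+[160,130],zz,T)[0]-SO; return np.round([p@sx,p@sy,zz],1)
for n,u,v,zz in(('plate',304,53,92),('',330,53,92),('',303,243,92),('',332,243,92),('fence',296,45,48),('ball',363,117,40)): print(n,st(u,v,zz))
for f in('w1','w5','w6'):
    z=np.load(f'pics/{f}.npz');T=z['T'];c=cloud('wrist',z['d'],T);h=cv2.cvtColor(z['im'],cv2.COLOR_BGR2HSV)
    m=cv2.erode(cv2.inRange(h,(0,150,80),(6,255,255)),np.ones((3,3)))>0
    X=c[m];rel=X-F0;s=rel@N;a=rel@sy;b=rel@U;ok=(abs(a)<25)&(abs(b)<25)&(s>80)&(s<200);s,a,b=s[ok],a[ok],b[ok]
    A=np.c_[a,b];w=np.ones(len(s))>0
    # line normal in (a,b) cross-section after removing axis drift
    G=np.c_[np.ones(len(s)),s,a];sol,res,_,_=np.linalg.lstsq(G,b,rcond=None)
    print(f,len(s),'s',np.percentile(s,[1,50,99]).round(1),'a',np.percentile(a,[2,50,98]).round(1),'b',np.percentile(b,[2,50,98]).round(1),'fit b=',sol.round(3),'std',np.std(b-G@sol).round(2))
E
```

```text
plate [ -3.8 -27.5  92. ]
 [-11.  -27.5  92. ]
 [-3.4 28.3 92. ]
 [-11.9  28.3  92. ]
fence [ -0.7 -24.3  48. ]
ball [-23.1   1.   40. ]
w1 386 s [108.6 141.7 180.6] a [-7.  -3.2  2.1] b [-2.3  4.4 10.1] fit b= [ 9.586e+00 -6.000e-03  1.429e+00] std 1.58
w5 1562 s [106.1 143.  180.5] a [-7.  -1.4  6.1] b [-1.8  7.8 10.9] fit b= [ 9.49  -0.016  0.813] std 2.31
w6 1270 s [106.3 143.5 180.5] a [-7.1 -1.   6.1] b [-1.5  7.9 10.8] fit b= [ 9.365 -0.016  0.777] std 2.28
```

Plate is centred (y = +0.4 mm) but stands about 3 mm off the fence, and the turning foot could drag it sideways. I'll regrasp it and slide it flush.

```bash
python3 - <<'E'
from h import *
s=r.sense();print(s['tool_pos'],s['tcp_rot']);move(mk(-Z,-sx,[527.3,-265.2,69]))
E
```

```text
[ 529.10641129 -266.3130172   221.85955612] [-179.89847301    0.43076682  162.29979116]
shift [3.2, 0.8, 152.8] turn [-0.002, 0.008, -0.0]
```

jog_arm([
  [[0, 0, 0], [0, 0, 0]],
  [[0, 0, 0], [0, 0, 0]],
  [[0, 0, 45], [0, 0, 0]],
  [[0, 0, 90], [0, 0, 0]],
  [[0, 0, 115], [0, 0, 0]],
  [[0, 0, 130], [0, 0, 0]],
  [[0, 0, 140], [0, 0, 0]],
  [[0, 0, 147], [0, 0, 0]],
  [[0, 0, 147], [0, 0, 0]],
  [[0, 0, 147], [0, 0, 0]],
], grip=19)

```text
time: 10.6
tool_pos: [528.2, -265.8, 71.6]
tcp_rot: [-180.0, 0.1, 162.3]
ft_force: [-0.3, 0.8, 0.6]
finger_gap: 19.2
grip_force: 0.0
```

jog_arm([
  [[0, 0, 0], [0, 0, 0]],
  [[0, 0, 0], [0, 0, 0]],
  [[0, 0, 0], [0, 0, 0]],
  [[0, 0, 0], [0, 0, 0]],
  [[0, -1, 0], [0, 0, 0]],
  [[0, -2, 0], [0, 0, 0]],
  [[0, -2, 0], [0, 0, 0]],
  [[0, -2, 0], [0, 0, 0]],
], grip=4, force=20)

```text
time: 11.4
tool_pos: [528.1, -266.7, 71.9]
tcp_rot: [179.9, 0.2, 162.3]
ft_force: [2.1, 3.8, 7.3]
finger_gap: 7.7
grip_force: 25.0
```

jog_arm([
  [[0, -0.5, 0], [0, 0, 0]],
  [[0, -1, 0], [0, 0, 0]],
  [[0, -1, 0], [0, 0, 0]],
  [[0, -1, 0], [0, 0, 0]],
])

```text
time: 11.8
tool_pos: [527.9, -267.7, 71.9]
tcp_rot: [179.9, 0.2, 162.3]
ft_force: [1.7, 5.3, 7.6]
finger_gap: 7.4
grip_force: 25.1
```

jog_arm([
  [[0, -0.5, 0], [0, 0, 0]],
  [[0, -1, 0], [0, 0, 0]],
  [[0, -1, 0], [0, 0, 0]],
  [[0, -1, 0], [0, 0, 0]],
])

```text
time: 12.2
tool_pos: [527.6, -268.6, 71.8]
tcp_rot: [179.9, 0.2, 162.3]
ft_force: [0.6, 4.3, 7.5]
finger_gap: 7.4
grip_force: 25.2
```

jog_arm([
  [[0, -0.5, 0], [0, 0, 0]],
  [[0, -1, 0], [0, 0, 0]],
  [[0, -1, 0], [0, 0, 0]],
  [[0, -1, 0], [0, 0, 0]],
])

```text
time: 12.6
tool_pos: [527.3, -269.5, 71.9]
tcp_rot: [179.9, 0.2, 162.3]
ft_force: [2.0, 5.1, 7.1]
finger_gap: 7.6
grip_force: 25.3
```

jog_arm([
  [[0, -0.5, 0], [0, 0, 0]],
  [[0, -1, 0], [0, 0, 0]],
  [[0, -1, 0], [0, 0, 0]],
  [[0, -1, 0], [0, 0, 0]],
])

```text
time: 13.0
tool_pos: [527.2, -269.8, 71.9]
tcp_rot: [179.9, 0.2, 162.3]
ft_force: [2.6, 8.1, 8.0]
finger_gap: 7.2
grip_force: 24.7
```

Force rose and the motion stopped, so the fence is reached. Release and withdraw.

jog_arm([
  [[0, 0.7, -0.5], [0, 0, 0]],
  [[0, 0.7, -0.5], [0, 0, 0]],
  [[0, 0.7, -0.5], [0, 0, 0]],
  [[0, 0.7, -0.5], [0, 0, 0]],
  [[0, 0.7, -0.5], [0, 0, 0]],
], grip=17)

```text
time: 13.5
tool_pos: [525.6, -270.4, 70.6]
tcp_rot: [-180.0, 0.0, 162.3]
ft_force: [0.9, -0.5, 0.2]
finger_gap: 17.0
grip_force: 0.0
```

jog_arm([
  [[0, 0, -5], [0, 0, 0]],
  [[0, 0, -15], [0, 0, 0]],
  [[0, 0, -35], [0, 0, 0]],
  [[0, 0, -75], [0, 0, 0]],
  [[0, 0, -120], [0, 0, 0]],
  [[0, 0, -150], [0, 0, 0]],
  [[0, 0, -150], [0, 0, 0]],
  [[0, 0, -150], [0, 0, 0]],
  [[0, 0, -150], [0, 0, 0]],
])

```text
time: 14.4
tool_pos: [525.1, -269.9, 219.7]
tcp_rot: [180.0, -0.1, 162.3]
ft_force: [0.6, 0.7, -1.3]
finger_gap: 16.7
grip_force: 0.0
```

```bash
python3 - <<'E'
from h import *
s=r.sense();T=pose(s);print(s['tool_pos'],s['tcp_rot'],s['finger_gap'],s['joint_pos'].round(1))
im,d=r.snapshot('wrist');np.savez('pics/w7.npz',im=im,d=d,T=T)
cv2.imwrite('pics/w7.png',cv2.resize(im[130:310,160:400],(800,600),interpolation=cv2.INTER_CUBIC))
G=F0+13.5*N
for a in(0,90,180,270):
    y=np.cos(np.radians(a))*sy+np.sin(np.radians(a))*U
    print(a);move(mk(-N,y,G+(92+75+80)*N))
E
```

```text
[ 525.10771366 -269.89167189  219.6938783 ] [ 1.79977959e+02 -7.36161851e-02  1.62300068e+02] 16.692054430913196 [ -32.2    6.4   87.7    0.    86.  -104.5]
0
shift [1.8, 187.0, -6.3] turn [0.572, -0.576, 1.494]
90
shift [1.8, 187.0, -6.3] turn [0.003, 1.127, -2.932]
180
shift [1.8, 187.0, -6.3] turn [0.575, 0.572, -1.493]
270
shift [1.8, 187.0, -6.3] turn [0.734, -0.002, 0.001]
```

View pics/w7.png

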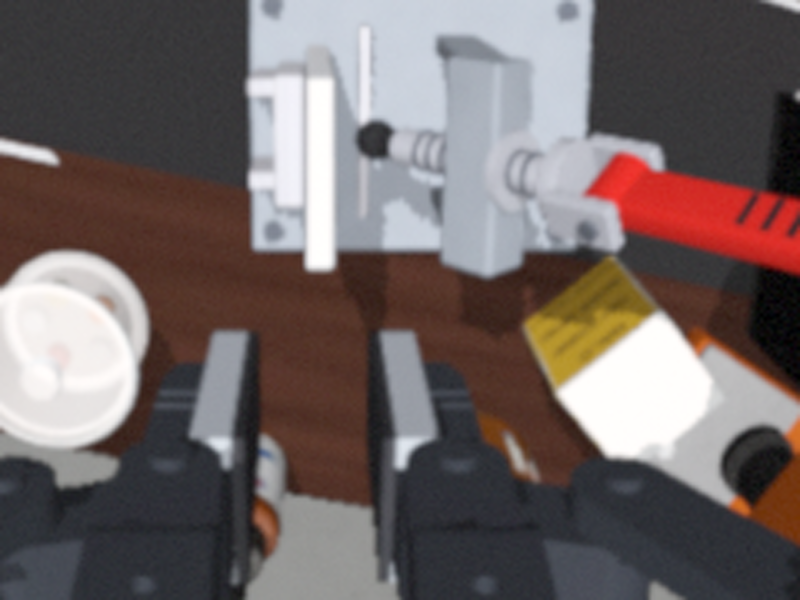

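The plate now touches the fence (edge x 305–333, fence directly left of it), with the foot clear at (375,138). Before approaching the lever axially, I'll check how close the ruler and pens are to the tool axis.

```bash
python3 - <<'E'
from h import *
P=[]
for n in('top','scene'):
    d=np.load(f'pics/{n}0.npy');c=cloud(n,d)[d>0];P.append(c)
for f in('w1','w2','w7'):
    z=np.load(f'pics/{f}.npz');c=cloud('wrist',z['d'],z['T']);t=(c-z['T'][:3,3])@z['T'][:3,:3];P.append(c[(z['d']>0)&(t[...,2]>60)])
for nm,c in zip(('top','scene','w1','w2','w7'),P):
    rel=c-F0;s=rel@N;a=rel@sy;b=rel@U;rad=np.hypot(a,b)
    for lo,hi in((220,300),(300,400),(400,520)):
        m=(s>lo)&(s<hi)&(rad<140)&(c[:,2]>20)&(c[:,2]<480)
        if m.sum()>8:
            i=np.argsort(rad[m])[4];print(nm,lo,m.sum(),'min rad',rad[m][i].round(),'a,b',a[m][i].round(),b[m][i].round(),'at',c[m][i].round())
E
```

```text
top 220 346 min rad 85.0 a,b 70.0 -48.0 at [652. -96. 173.]
top 300 159 min rad 74.0 a,b 72.0 -15.0 at [678. -21. 310.]
top 400 105 min rad 74.0 a,b 73.0 -8.0 at [683.  -9. 336.]
scene 220 721 min rad 86.0 a,b 73.0 -46.0 at [ 653. -103.  169.]
scene 300 599 min rad 77.0 a,b 75.0 -14.0 at [681. -23. 310.]
scene 400 421 min rad 77.0 a,b 77.0 -1.0 at [686. -14. 341.]
w1 220 715 min rad 98.0 a,b 57.0 -80.0 at [650. -59. 164.]
w7 220 963 min rad 94.0 a,b 66.0 -67.0 at [652. -83. 158.]
```

```bash
python3 - <<'E'
from h import *
a=np.radians(250);y=np.cos(a)*sy+np.sin(a)*U
move(mk(-N,y,F0+265*N))
E
```

```text
shift [1.8, 190.0, -9.7] turn [0.726, 0.126, -0.332]
```

jog_arm([
  [[1.8, 190, -40], [0.726, 0.126, -0.332]],
  [[1.8, 190, -50], [0.726, 0.126, -0.332]],
  [[1.8, 190, -40], [0.726, 0.126, -0.332]],
  [[1.8, 190, -20], [0.726, 0.126, -0.332]],
  [[1.8, 190, -10], [0.726, 0.126, -0.332]],
  [[1.8, 190, -10], [0.726, 0.126, -0.332]],
  [[1.8, 190, -10], [0.726, 0.126, -0.332]],
  [[1.8, 190, -10], [0.726, 0.126, -0.332]],
], grip=45)

```text
time: 15.25
tool_pos: [581.4, -88.6, 229.7]
tcp_rot: [-139.8, -13.2, 177.4]
ft_force: [-0.1, 0.4, 0.7]
finger_gap: 45.0
grip_force: 0.0
```

```bash
python3 - <<'E'
from h import *
s=r.sense();T=pose(s);print(s['tool_pos'],s['tcp_rot'],s['finger_gap'],s['joint_pos'].round(1))
im,d=r.snapshot('wrist');np.savez('pics/w8.npz',im=im,d=d,T=T)
cv2.imwrite('pics/w8.png',cv2.resize(im[130:310,140:380],(800,600),interpolation=cv2.INTER_CUBIC))
E
```

```text
[581.40243161 -88.6219424  229.67711058] [-139.76923209  -13.16322064  177.38936324] 44.99396049096309 [  8.   21.6  78.8 -37.6  98.7 -83.6]
```

View pics/w8.png

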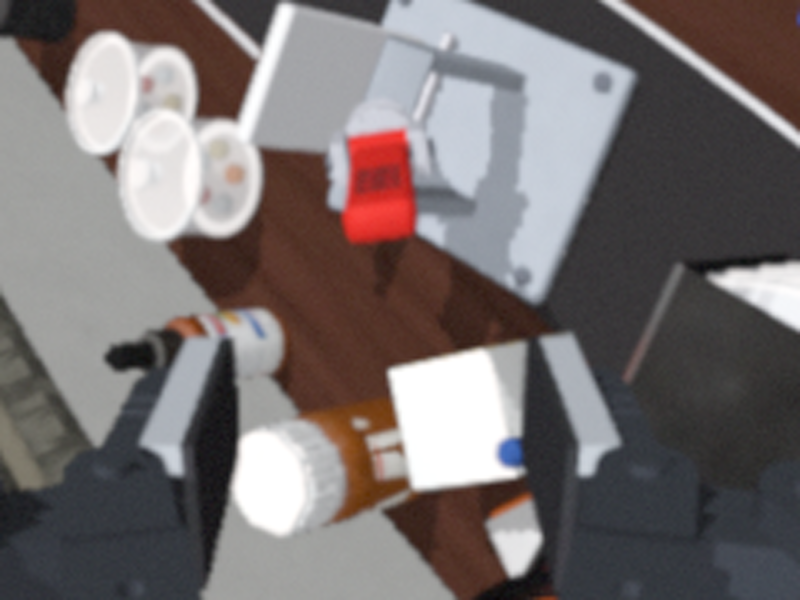

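The lever's red end face is at (380,225), about 68 px wide and lined up with the closing line to within about 6°. The bystanders are clear of the fingers.

```bash
python3 - <<'E'
from h import *
z=np.load('pics/w8.npz');T=z['T'];uv=np.array([(380,225),(346,225),(415,222),(380,205),(380,242)])/(800/240)+[140,130]
o,d=ray('wrist',uv,np.eye(4))
for zz in(80,86,92): q=o+d*((zz-o[2])/d[:,2])[:,None];print(zz,q[:,:2].round(1).tolist(),'w',np.linalg.norm(q[1]-q[2]).round(1))
c=cloud('wrist',z['d'],np.eye(4));h=cv2.cvtColor(z['im'],cv2.COLOR_BGR2HSV);m=cv2.erode(cv2.inRange(h,(0,150,80),(6,255,255)),np.ones((3,3)))>0
X=c[m];X=X[(abs(X[:,0])<40)&(abs(X[:,1])<30)];print(np.percentile(X,[2,25,50,75,98],axis=0).round(1))
Ti=np.linalg.inv(T);print('axis expected in tool',(Ti@np.r_[F0+180*N,1])[:3].round(1),(Ti[:3,:3]@N).round(3))
E
```

```text
80 [[0.6, -0.2], [0.6, -8.3], [1.4, 8.0], [5.5, -0.3], [-3.6, -0.2]] w 16.3
86 [[-1.2, -0.2], [-1.2, -8.5], [-0.4, 8.2], [3.8, -0.2], [-5.5, -0.2]] w 16.7
92 [[-3.0, -0.2], [-3.0, -8.7], [-2.2, 8.5], [2.2, -0.2], [-7.4, -0.2]] w 17.1
[[ -3.6  -8.3  83.7]
 [  1.   -4.3  85.2]
 [  4.5  -1.   87.1]
 [  5.6   3.  123.8]
 [  6.3   6.2 154. ]]
axis expected in tool [ 0.3  0.8 85.4] [-0.  0. -1.]
```

jog_arm([
  [[0, 0, 45], [0, 0, -0.06]],
  [[0, 0, 80], [0, 0, -0.06]],
  [[0, 0, 105], [0, 0, -0.06]],
  [[0, 0, 120], [0, 0, -0.06]],
  [[0, 0, 120], [0, 0, -0.06]],
  [[0, 0, 120], [0, 0, -0.06]],
])

```text
time: 15.9
tool_pos: [558.1, -165.7, 143.0]
tcp_rot: [-140.4, -15.2, -180.0]
ft_force: [0.8, 0.1, 0.8]
finger_gap: 44.8
grip_force: 0.0
```

jog_arm([
  [[0, 0, 0], [0, 0, 0]],
  [[0, 0, 0], [0, 0, 0]],
  [[0, 0, 0], [0, 0, 0]],
  [[0, 0, 0], [0, 0, 0]],
  [[0, 0, 0], [0, 0, 0]],
], grip=12, force=80)

```text
time: 16.4
tool_pos: [558.7, -163.9, 142.6]
tcp_rot: [-140.4, -15.2, -179.8]
ft_force: [0.1, 5.6, 3.4]
finger_gap: 16.7
grip_force: 77.9
```

jog_arm([
  [[0, 0, 0.5], [0, 0, 0.13]],
  [[0, 0, 1.0], [0, 0, 0.26]],
  [[0, 0, 1.5], [0, 0, 0.39]],
  [[0, 0, 2.0], [0, 0, 0.52]],
  [[0, 0, 2.5], [0, 0, 0.65]],
  [[0, 0, 3.0], [0, 0, 0.78]],
  [[0, 0, 3.5], [0, 0, 0.91]],
  [[0, 0, 3.9], [0, 0, 1.04]],
  [[0, 0, 3.9], [0, 0, 1.04]],
])

```text
time: 17.3
tool_pos: [557.4, -167.2, 140.4]
tcp_rot: [-144.2, 23.6, 133.5]
ft_force: [-2.1, 1.8, 6.5]
finger_gap: 16.6
grip_force: 77.8
```

```bash
python3 - <<'E'
from h import *
s=r.sense();print(s['joint_pos'].round(1),s['ft_force'].round(1),s['wrist_torque'].round(2),s['finger_gap'],s['grip_force']);T=pose(s);Ti=T[:3,:3].T
print('torque tool',(Ti@s['wrist_torque']).round(2),'y angle',np.degrees(np.arctan2(T[:3,1]@U,T[:3,1]@sy))%360)
E
```

```text
[  1.3  21.4  89.  -39.4  86.8 -26. ] [-2.1  1.8  6.5] [-0.2   0.62 -0.48] 16.60133922876828 77.80324744060636
torque tool [ 0.73  0.34 -0.  ] y angle 306.57239430153106
```

jog_arm([
  [[0, 0, 0.5], [0, 0, 0.13]],
  [[0, 0, 1.0], [0, 0, 0.26]],
  [[0, 0, 1.5], [0, 0, 0.39]],
  [[0, 0, 2.0], [0, 0, 0.52]],
  [[0, 0, 2.5], [0, 0, 0.65]],
  [[0, 0, 3.0], [0, 0, 0.78]],
  [[0, 0, 3.0], [0, 0, 0.78]],
  [[0, 0, 3.0], [0, 0, 0.78]],
])

```text
time: 18.1
tool_pos: [556.0, -168.9, 138.2]
tcp_rot: [-172.1, 41.4, 84.3]
ft_force: [-4.7, 5.4, 9.2]
finger_gap: 16.7
grip_force: 78.2
```

jog_arm([
  [[0, 0, 0], [0, 0, 0]],
  [[0, 0, 0], [0, 0, 0]],
  [[0, 0, 0], [0, 0, 0]],
  [[0, 0, 0], [0, 0, 0]],
], grip=30)

```text
time: 18.5
tool_pos: [556.3, -169.6, 136.4]
tcp_rot: [-172.0, 41.4, 84.4]
ft_force: [-0.5, -1.1, 0.1]
finger_gap: 30.0
grip_force: 0.0
```

jog_arm([
  [[0, 0, -30], [0, 0, 0]],
  [[0, 0, -70], [0, 0, 0]],
  [[0, 0, -100], [0, 0, -0.13]],
  [[0, 0, -100], [0, 0, -0.28]],
  [[0, 0, -100], [0, 0, -0.43]],
  [[0, 0, -100], [0, 0, -0.58]],
  [[0, 0, -100], [0, 0, -0.73]],
  [[0, 0, -100], [0, 0, -0.88]],
  [[0, 0, -100], [0, 0, -1.03]],
  [[0, 0, -100], [0, 0, -1.18]],
])

```text
time: 19.5
tool_pos: [576.3, -105.9, 210.6]
tcp_rot: [-138.7, 8.7, 152.6]
ft_force: [-0.4, 1.0, -0.5]
finger_gap: 29.7
grip_force: 0.0
```

jog_arm([
  [[0, 0, 0], [0, 0, -0.15]],
  [[0, 0, 0], [0, 0, -0.3]],
  [[0, 0, 0], [0, 0, -0.39]],
  [[0, 0, 0], [0, 0, -0.39]],
  [[0, 0, 0], [0, 0, -0.39]],
])

```text
time: 20.0
tool_pos: [576.3, -105.9, 210.7]
tcp_rot: [-138.3, -5.8, 168.9]
ft_force: [-0.1, -0.6, 0.5]
finger_gap: 29.9
grip_force: 0.0
```

```bash
python3 - <<'E'
from h import *
s=r.sense();T=pose(s);print(s['joint_pos'].round(1),'y angle',np.degrees(np.arctan2(T[:3,1]@U,T[:3,1]@sy))%360,'TCP rel axis',[((T[:3,3]-F0)@v).round(1) for v in(sy,U,N)],T[:3,2]@N)
im,d=r.snapshot('wrist');np.savez('pics/w9.npz',im=im,d=d,T=T)
cv2.imwrite('pics/w9.png',cv2.resize(im[130:310,140:380],(800,600),interpolation=cv2.INTER_CUBIC))
E
```

```text
[  6.6  21.2  81.4 -37.9  96.1 -72.3] y angle 261.1708488582278 TCP rel axis [np.float64(0.9), np.float64(1.4), np.float64(239.2)] -0.9999987062132961
```

View pics/w9.png

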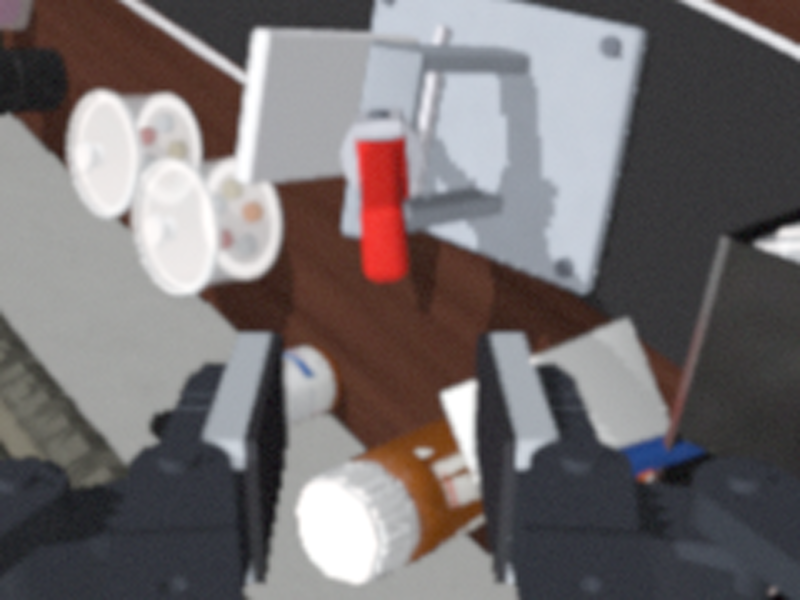

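The lever has turned about 105° and now shows its thin side across the closing line, end face at (385,240), centred between the pads. That was the 11th picture viewed, one more than the limit of 10, so I'll use numbers only from here. Regrasp and turn on.

jog_arm([
  [[0, 0, 45], [0, 0, 0]],
  [[0, 0, 75], [0, 0, 0]],
  [[0, 0, 90], [0, 0, 0]],
  [[0, 0, 100], [0, 0, 0]],
  [[0, 0, 100], [0, 0, 0]],
  [[0, 0, 100], [0, 0, 0]],
])

```text
time: 20.65
tool_pos: [557.0, -169.3, 137.6]
tcp_rot: [-138.3, -5.8, 169.1]
ft_force: [-0.3, -0.3, 0.0]
finger_gap: 30.0
grip_force: 0.0
```

jog_arm([
  [[0, 0, 0], [0, 0, 0]],
  [[0, 0, 0], [0, 0, 0]],
  [[0, 0, 0], [0, 0, 0]],
  [[0, 0, 0], [0, 0, 0]],
  [[0, 0, 0], [0, 0, 0]],
], grip=6, force=80)

```text
time: 21.15
tool_pos: [557.2, -168.8, 137.4]
tcp_rot: [-138.4, -5.8, 169.1]
ft_force: [1.7, 6.6, 3.7]
finger_gap: 8.9
grip_force: 77.4
```

jog_arm([
  [[0, 0, 0.5], [0, 0, 0.13]],
  [[0, 0, 1.0], [0, 0, 0.26]],
  [[0, 0, 1.5], [0, 0, 0.39]],
  [[0, 0, 2.0], [0, 0, 0.52]],
  [[0, 0, 2.5], [0, 0, 0.65]],
  [[0, 0, 3.0], [0, 0, 0.78]],
  [[0, 0, 3.5], [0, 0, 0.91]],
  [[0, 0, 3.9], [0, 0, 1.04]],
  [[0, 0, 4.4], [0, 0, 1.17]],
  [[0, 0, 4.4], [0, 0, 1.17]],
])

```text
time: 22.15
tool_pos: [555.4, -172.3, 134.7]
tcp_rot: [-154.7, 34.8, 112.0]
ft_force: [-1.9, 3.7, 8.0]
finger_gap: 8.8
grip_force: 78.8
```

```bash
cat > q.py <<'E'
from h import *
s=r.sense();T=pose(s);print(s['joint_pos'].round(1),'y angle',(np.degrees(np.arctan2(T[:3,1]@U,T[:3,1]@sy))%360).round(1),'rel',[((T[:3,3]-F0)@v).round(1) for v in(sy,U,N)],'F tool',(T[:3,:3].T@s['ft_force']).round(1),'M tool',(T[:3,:3].T@s['wrist_torque']).round(2),s['finger_gap'])
E
python3 q.py
```

```text
[  0.9  21.5  89.5 -39.6  86.1  -4.1] y angle 328.4 rel [np.float64(1.2), np.float64(2.3), np.float64(136.2)] F tool [-1.2 -4.2 -7.9] M tool [ 0.89  0.02 -0.15] 8.8212657376558
```

jog_arm([
  [[0, 0, 0.5], [0, 0, 0.12]],
  [[0, 0, 0.9], [0, 0, 0.24]],
  [[0, 0, 1.3], [0, 0, 0.36]],
  [[0, 0, 1.3], [0, 0, 0.36]],
  [[0, 0, 1.3], [0, 0, 0.36]],
])

```text
time: 22.65
tool_pos: [554.8, -173.2, 133.8]
tcp_rot: [-170.1, 41.1, 87.3]
ft_force: [-2.9, 5.5, 9.4]
finger_gap: 9.4
grip_force: 79.0
```

```bash
python3 q.py
```

```text
[  0.8  21.5  89.6 -39.6  86.   16.3] y angle 348.7 rel [np.float64(0.9), np.float64(2.4), np.float64(134.8)] F tool [-2.2 -4.9 -9.9] M tool [ 1.36 -0.28  0.06] 9.369383115268935
```

jog_arm([
  [[0, 0, 0.2], [0, 0, 0.05]],
  [[0, 0, 0.4], [0, 0, 0.1]],
  [[0, 0, 0.4], [0, 0, 0.1]],
  [[0, 0, 0.4], [0, 0, 0.1]],
])

```text
time: 23.05
tool_pos: [554.6, -173.3, 133.6]
tcp_rot: [-175.1, 41.9, 79.8]
ft_force: [-3.7, 5.8, 9.4]
finger_gap: 8.9
grip_force: 79.1
```

```bash
python3 q.py
```

```text
[  0.8  21.5  89.6 -39.6  85.9  22. ] y angle 354.4 rel [np.float64(0.8), np.float64(2.4), np.float64(134.5)] F tool [-2.6 -5.5 -9.9] M tool [ 1.47 -0.43 -0.05] 8.88110528454703
```

jog_arm([
  [[0, 0, 0.2], [0, 0, 0.05]],
  [[0, 0, 0.4], [0, 0, 0.1]],
  [[0, 0, 0.4], [0, 0, 0.1]],
  [[0, 0, 0.4], [0, 0, 0.1]],
])

```text
time: 23.45
tool_pos: [554.5, -173.5, 133.3]
tcp_rot: [179.8, 42.1, 72.1]
ft_force: [-4.4, 6.4, 10.8]
finger_gap: 8.7
grip_force: 79.2
```

```bash
python3 q.py
```

```text
[  0.8  21.5  89.6 -39.6  85.9  27.7] y angle 0.2 rel [np.float64(0.7), np.float64(2.4), np.float64(134.2)] F tool [ -3.7  -6.1 -11.2] M tool [ 1.6  -0.62 -0.12] 8.73098750787987
```

jog_arm([
  [[0, 0, 0.2], [0, 0, 0.05]],
  [[0, 0, 0.2], [0, 0, 0.1]],
  [[0, 0, 0.2], [0, 0, 0.1]],
  [[0, 0, 0.2], [0, 0, 0.1]],
])

```text
time: 23.85
tool_pos: [554.6, -173.5, 133.2]
tcp_rot: [174.7, 41.8, 64.5]
ft_force: [-3.5, 7.3, 10.2]
finger_gap: 8.8
grip_force: 84.3
```

```bash
python3 q.py
```

```text
[  0.8  21.5  89.7 -39.6  85.9  33.4] y angle 5.8 rel [np.float64(0.7), np.float64(2.3), np.float64(134.1)] F tool [ -3.   -5.3 -11.5] M tool [ 1.45 -0.79 -1.19] 8.773445442180272
```

The torque reaction jumped to −1.2 N m with no further advance, so the bolt is snug at the hard stop. Release and back off along the axis.

jog_arm([
  [[0, 0, 0], [0, 0, 0]],
  [[0, 0, 0], [0, 0, 0]],
  [[0, 0, 0], [0, 0, 0]],
  [[0, 0, 0], [0, 0, 0]],
], grip=30)

```text
time: 24.25
tool_pos: [554.7, -174.1, 131.3]
tcp_rot: [174.7, 41.7, 64.4]
ft_force: [-0.3, -0.3, 0.2]
finger_gap: 30.3
grip_force: 0.0
```

jog_arm([
  [[0, 0, -30], [0, 0, 0]],
  [[0, 0, -70], [0, 0, 0]],
  [[0, 0, -100], [0, 0, -0.13]],
  [[0, 0, -100], [0, 0, -0.28]],
  [[0, 0, -100], [0, 0, -0.43]],
  [[0, 0, -100], [0, 0, -0.58]],
  [[0, 0, -100], [0, 0, -0.73]],
  [[0, 0, -100], [0, 0, -0.88]],
  [[0, 0, -100], [0, 0, -1.03]],
  [[0, 0, -100], [0, 0, -1.18]],
])

```text
time: 25.25
tool_pos: [574.9, -110.3, 205.6]
tcp_rot: [-141.5, 18.3, 140.9]
ft_force: [-0.1, -0.6, 0.3]
finger_gap: 30.1
grip_force: 0.0
```

jog_arm([
  [[0, 0, 0], [0, 0, -0.15]],
  [[0, 0, 0], [0, 0, -0.3]],
  [[0, 0, 0], [0, 0, -0.45]],
  [[0, 0, 0], [0, 0, -0.49]],
  [[0, 0, 0], [0, 0, -0.49]],
  [[0, 0, 0], [0, 0, -0.49]],
], grip=0)

```text
time: 25.85
tool_pos: [574.9, -110.2, 205.6]
tcp_rot: [-138.0, 0.2, 162.2]
ft_force: [0.9, 0.3, -0.6]
finger_gap: 0.1
grip_force: 0.0
```

```bash
cat >> h.py <<'E'
PIN=F0+.8*sy+2*U+92*N
def fold(phi,rho=50,back=0,up=0):
    p=np.radians(phi);t=PIN+(rho*np.sin(p)-5*np.cos(p)-11-back)*sy+(rho*np.cos(p)+5*np.sin(p))*N-14.5*sx+up*Z
    return mk(-Z,-sx,t)
E
python3 - <<'E'
from h import *
s=r.sense();T=pose(s);im,d=r.snapshot('wrist');np.savez('pics/w10.npz',im=im,d=d,T=T)
# lever end + plate check, numeric
c=cloud('wrist',d,T);h=cv2.cvtColor(im,cv2.COLOR_BGR2HSV);m=cv2.erode(cv2.inRange(h,(0,150,80),(6,255,255)),np.ones((3,3)))>0
rel=c[m]-F0;q=np.c_[rel@sy,rel@U,rel@N];q=q[(abs(q[:,0])<25)&(abs(q[:,1])<25)];print('lever sy,U,N pct',np.percentile(q,[2,50,98],axis=0).round(1).tolist())
e=q[q[:,2]>q[:,2].max()-9];print('end',np.percentile(e,[2,50,98],axis=0).round(1).tolist())
rel=c.reshape(-1,3)-SO;w=cv2.inRange(h,(0,0,170),(179,50,255)).ravel()>0;P=np.c_[rel@sx,rel@sy,rel@Z];k=w&(P[:,2]>15)&(P[:,2]<96)&(abs(P[:,0]+5)<15)&(abs(P[:,1])<35);print('plate',k.sum(),np.percentile(P[k],[2,50,98],axis=0).round(1).tolist())
print(s['joint_pos'].round(1));move(fold(0,50,25,90),T);move(mk(-Z,-sx,PIN+100*N+70*Z),T)
E
```

```text
lever sy,U,N pct [[-5.2, -6.3, 97.5], [-4.1, 1.1, 163.9], [4.6, 9.3, 167.9]]
end [[-4.9, -7.0, 160.0], [-1.1, 1.1, 166.4], [4.7, 9.3, 167.9]]
plate 1111 [[-8.1, -27.0, 34.7], [-6.9, -2.4, 79.4], [-1.0, 25.9, 93.2]]
[  6.3  21.2  82.  -38.   95.4 -63.1]
shift [40.9, -50.2, 13.8] turn [-0.733, 0.003, -0.004]
shift [-0.1, -47.4, -11.6] turn [-0.733, 0.003, -0.004]
```

Bolt snug confirmed: lever tip 167.9 mm out (167 expected) with its thin side along the stand's y, and the plate front at x=−8, so it is flat on the fence. Now the fold, with shut fingers vertical on the lever's −y side.

jog_arm([
  [[41, 0, 0], [0, 0, 0]],
  [[41, -15, 0], [-0.15, 0, 0]],
  [[41, -30, 5], [-0.3, 0.001, -0.001]],
  [[41, -50, 14], [-0.45, 0.002, -0.002]],
  [[41, -50, 14], [-0.6, 0.003, -0.003]],
  [[41, -50, 14], [-0.733, 0.003, -0.004]],
  [[41, -50, 14], [-0.733, 0.003, -0.004]],
  [[41, -50, 14], [-0.733, 0.003, -0.004]],
])

```text
time: 26.7
tool_pos: [521.1, -143.2, 228.7]
tcp_rot: [-179.9, -0.1, 162.2]
ft_force: [-0.6, 0.5, -0.5]
finger_gap: 0.2
grip_force: 0.0
```

```bash
python3 - <<'E'
from h import *
s=r.sense();T=pose(s);print(s['tool_pos'],s['tcp_rot'],s['joint_pos'].round(1))
move(fold(0,50,25,0),T)
for p in(0,10,20,30,40,50,60,70,80,90): print(p,end=' ');move(fold(p),T)
E
```

```text
[ 521.11661654 -143.15089901  228.72922178] [-1.79850463e+02 -6.16933276e-02  1.62183437e+02] [-20.7  -1.6  94.9  -0.2  86.7 -92.9]
shift [-0.2, 1.5, 89.9] turn [-0.003, -0.001, -0.002]
0 shift [-25.2, 1.6, 89.8] turn [-0.003, -0.001, -0.002]
10 shift [-34.0, 1.7, 89.7] turn [-0.003, -0.001, -0.002]
20 shift [-42.6, 0.7, 90.8] turn [-0.003, -0.001, -0.002]
30 shift [-50.9, -1.2, 92.9] turn [-0.003, -0.001, -0.002]
40 shift [-58.6, -4.0, 96.1] turn [-0.003, -0.001, -0.002]
50 shift [-65.4, -7.7, 100.2] turn [-0.003, -0.001, -0.002]
60 shift [-71.1, -12.1, 105.2] turn [-0.003, -0.001, -0.002]
70 shift [-75.6, -17.1, 110.8] turn [-0.003, -0.001, -0.002]
80 shift [-78.7, -22.6, 116.9] turn [-0.003, -0.001, -0.002]
90 shift [-80.3, -28.3, 123.3] turn [-0.003, -0.001, -0.002]
```

jog_arm([
  [[0, 1.5, 40], [0, 0, 0]],
  [[0, 1.5, 70], [0, 0, 0]],
  [[0, 1.5, 90], [0, 0, 0]],
  [[0, 1.5, 90], [0, 0, 0]],
  [[-15, 1.5, 90], [0, 0, 0]],
  [[-25, 1.6, 90], [0, 0, 0]],
  [[-34, 1.7, 90], [0, 0, 0]],
  [[-42.6, 0.7, 90.8], [0, 0, 0]],
  [[-50.9, -1.2, 92.9], [0, 0, 0]],
  [[-50.9, -1.2, 92.9], [0, 0, 0]],
])

```text
time: 27.7
tool_pos: [570.5, -158.9, 135.7]
tcp_rot: [-180.0, -0.0, 162.4]
ft_force: [-1.4, 0.9, -0.2]
finger_gap: -0.1
grip_force: 0.6
```

```bash
cat > q2.py <<'E'
from h import *
s=r.sense();T=pose(s);print(s['ft_force'].round(1),s['time'])
im,d=r.snapshot('wrist');c=cloud('wrist',d,T);h=cv2.cvtColor(im,cv2.COLOR_BGR2HSV);m=cv2.erode(cv2.inRange(h,(0,150,80),(6,255,255)),np.ones((3,3)))>0
rel=c[m]-PIN;q=np.c_[rel@sy,rel@U,rel@N];q=q[(np.linalg.norm(q,axis=1)<90)];print(len(q),'lever sy,U,N rel pin',np.percentile(q,[2,50,98],axis=0).round(1).tolist())
v=np.linalg.svd(q-q.mean(0))[2][0];v*=np.sign(v[0]+v[2]);print('dir',v.round(2),'phi',np.degrees(np.arctan2(v[0],v[2])).round(1))
for p in(30,40,50,60,70,80,90,95): print(p,end=' ');move(fold(p),T)
E
python3 q2.py
```

```text
[-1.4  0.9 -0.2] 27.7
1869 lever sy,U,N rel pin [[-6.8, -7.2, 4.3], [7.7, 3.8, 25.4], [21.5, 8.5, 48.4]]
dir [0.5  0.11 0.86] phi 29.9
30 shift [1.0, -1.5, -0.0] turn [-0.0, -0.0, 0.001]
40 shift [-6.6, -4.4, 3.1] turn [-0.0, -0.0, 0.001]
50 shift [-13.4, -8.1, 7.3] turn [-0.0, -0.0, 0.001]
60 shift [-19.1, -12.6, 12.2] turn [-0.0, -0.0, 0.001]
70 shift [-23.5, -17.6, 17.8] turn [-0.0, -0.0, 0.001]
80 shift [-26.6, -23.1, 23.9] turn [-0.0, -0.0, 0.001]
90 shift [-28.3, -28.8, 30.3] turn [-0.0, -0.0, 0.001]
95 shift [-28.5, -31.8, 33.5] turn [-0.0, -0.0, 0.001]
```

The lever folds exactly as planned, about 30° so far. Continuing along the arc.

jog_arm([
  [[-7, -4, 3], [0, 0, 0]],
  [[-13.5, -8, 7], [0, 0, 0]],
  [[-19, -12, 12], [0, 0, 0]],
  [[-23.5, -17, 18], [0, 0, 0]],
  [[-26.5, -22, 24], [0, 0, 0]],
  [[-26.5, -22, 24], [0, 0, 0]],
])

```text
time: 28.35
tool_pos: [587.7, -188.3, 110.3]
tcp_rot: [-180.0, -0.1, 162.3]
ft_force: [0.3, -0.5, -0.0]
finger_gap: 0.2
grip_force: 0.1
```

```bash
python3 q2.py
```

```text
[ 0.3 -0.5 -0. ] 28.35
2752 lever sy,U,N rel pin [[-6.4, -7.8, 3.9], [17.1, 2.7, 9.5], [43.4, 8.4, 16.6]]
dir [0.97 0.12 0.21] phi 78.0
30 shift [26.4, 21.3, -25.4] turn [-0.001, -0.003, 0.001]
40 shift [18.7, 18.4, -22.2] turn [-0.001, -0.003, 0.001]
50 shift [11.9, 14.7, -18.1] turn [-0.001, -0.003, 0.001]
60 shift [6.2, 10.3, -13.2] turn [-0.001, -0.003, 0.001]
70 shift [1.7, 5.2, -7.6] turn [-0.001, -0.003, 0.001]
80 shift [-1.4, -0.3, -1.5] turn [-0.001, -0.003, 0.001]
90 shift [-3.0, -6.0, 4.9] turn [-0.001, -0.003, 0.001]
95 shift [-3.3, -8.9, 8.1] turn [-0.001, -0.003, 0.001]
```

jog_arm([
  [[-2, -3, 2.5], [0, 0, 0]],
  [[-3, -5, 4.5], [0, 0, 0]],
  [[-3, -6, 6], [0, 0, 0]],
  [[-3, -6, 6], [0, 0, 0]],
])

```text
time: 28.8
tool_pos: [589.1, -194.0, 105.5]
tcp_rot: [-180.0, -0.1, 162.4]
ft_force: [-1.0, 0.5, 0.7]
finger_gap: 0.4
grip_force: 0.7
```

```bash
python3 q2.py | head -3
```

```text
[-1.   0.5  0.7] 28.8
2816 lever sy,U,N rel pin [[-6.4, -7.6, 2.6], [17.4, 2.8, 7.2], [45.7, 8.4, 11.0]]
dir [0.99 0.13 0.07] phi 86.0
```

jog_arm([
  [[0, -1, 1], [0, 0, 0]],
  [[0, -1.4, 1.5], [0, 0, 0]],
  [[0, -1.4, 1.5], [0, 0, 0]],
])

```text
time: 29.15
tool_pos: [589.0, -195.4, 104.3]
tcp_rot: [-180.0, -0.0, 162.4]
ft_force: [0.0, 1.1, 1.5]
finger_gap: -0.1
grip_force: 1.1
```

```bash
python3 q2.py | head -3
```

```text
[0.  1.1 1.5] 29.15
2804 lever sy,U,N rel pin [[-6.4, -7.7, 2.0], [17.1, 2.9, 6.8], [46.0, 8.4, 9.6]]
dir [0.99 0.13 0.03] phi 88.1
```

Near 88°. I'll press on along −N until the stop is felt.

jog_arm([
  [[0, -0.7, 0.8], [0, 0, 0]],
  [[0, -1.4, 1.5], [0, 0, 0]],
  [[0, -1.4, 1.5], [0, 0, 0]],
  [[0, -1.4, 1.5], [0, 0, 0]],
])

```text
time: 29.6
tool_pos: [588.5, -196.8, 102.8]
tcp_rot: [-180.0, -0.0, 162.4]
ft_force: [-0.1, 1.8, 2.1]
finger_gap: -0.0
grip_force: 1.0
```

jog_arm([
  [[0, -0.7, 0.8], [0, 0, 0]],
  [[0, -1.0, 1.1], [0, 0, 0]],
  [[0, -1.0, 1.1], [0, 0, 0]],
  [[0, -1.0, 1.1], [0, 0, 0]],
])

```text
time: 30.0
tool_pos: [588.2, -197.8, 101.7]
tcp_rot: [-180.0, -0.0, 162.4]
ft_force: [1.5, 1.8, 0.6]
finger_gap: -0.1
grip_force: 1.1
```

```bash
python3 q2.py | head -3
```

```text
[1.5 1.8 0.6] 30.0
2751 lever sy,U,N rel pin [[-6.5, -7.6, -0.4], [16.6, 3.0, 5.5], [46.6, 8.5, 7.7]]
dir [ 0.99  0.14 -0.05] phi 92.9
```

jog_arm([
  [[0, -0.7, 0.8], [0, 0, 0]],
  [[0, -1.0, 1.1], [0, 0, 0]],
  [[0, -1.0, 1.1], [0, 0, 0]],
  [[0, -1.0, 1.1], [0, 0, 0]],
])

```text
time: 30.45
tool_pos: [587.9, -198.7, 100.6]
tcp_rot: [-180.0, -0.0, 162.4]
ft_force: [1.4, 1.3, 1.9]
finger_gap: 0.1
grip_force: 1.2
```

```bash
python3 q2.py | head -3
```

```text
[1.4 1.3 1.9] 30.45
2748 lever sy,U,N rel pin [[-6.5, -7.5, -1.5], [16.6, 3.0, 4.8], [46.8, 8.4, 7.7]]
dir [ 0.99  0.14 -0.09] phi 95.0
```

jog_arm([
  [[0, -0.7, 0.8], [0, 0, 0]],
  [[0, -1.0, 1.1], [0, 0, 0]],
  [[0, -1.0, 1.1], [0, 0, 0]],
  [[0, -1.0, 1.1], [0, 0, 0]],
])

```text
time: 30.9
tool_pos: [588.1, -199.4, 100.0]
tcp_rot: [180.0, 0.0, 162.4]
ft_force: [3.0, 3.8, 4.3]
finger_gap: 0.1
grip_force: 3.2
```

```bash
python3 q2.py | head -3
```

```text
[3.  3.8 4.3] 30.9
2748 lever sy,U,N rel pin [[-6.5, -7.5, -1.8], [16.4, 2.9, 4.6], [46.8, 8.4, 7.7]]
dir [ 0.99  0.14 -0.09] phi 95.4
```

jog_arm([
  [[0, -1.0, 1.1], [0, 0, 0]],
  [[0, -2.0, 2.2], [0, 0, 0]],
  [[0, -2.0, 2.2], [0, 0, 0]],
  [[0, -2.0, 2.2], [0, 0, 0]],
])

```text
time: 31.35
tool_pos: [588.9, -200.5, 99.2]
tcp_rot: [179.9, 0.2, 162.4]
ft_force: [5.1, 8.9, 9.7]
finger_gap: 0.2
grip_force: 7.0
```

```bash
python3 q2.py | head -3
```

```text
[5.1 8.9 9.7] 31.35
2765 lever sy,U,N rel pin [[-6.5, -7.5, -2.0], [16.6, 2.9, 4.5], [46.7, 8.5, 7.7]]
dir [ 0.98  0.14 -0.1 ] phi 95.7
```

The fold stop is reached: 14 N with no further fold. Retreat along +N, then up.

jog_arm([
  [[0, 3, -3.5], [0, 0, 0]],
  [[0, 10, -12], [0, 0, 0]],
  [[0, 20, -30], [0, 0, 0]],
  [[0, 20, -75], [0, 0, 0]],
  [[0, 20, -120], [0, 0, 0]],
  [[30, 20, -150], [0, 0, 0]],
  [[60, 0, -150], [0, 0, 0]],
  [[60, 0, -150], [0, 0, 0]],
  [[60, 0, -150], [0, 0, 0]],
])

```text
time: 32.3
tool_pos: [529.2, -183.6, 247.4]
tcp_rot: [-180.0, -0.1, 162.3]
ft_force: [0.5, -0.9, 1.1]
finger_gap: -0.2
grip_force: 0.0
```

```bash
python3 q2.py | head -3; python3 - <<'E'
from h import *
s=r.sense();T=pose(s);im,d=r.snapshot('wrist');c=cloud('wrist',d,T);h=cv2.cvtColor(im,cv2.COLOR_BGR2HSV)
rel=c.reshape(-1,3)-SO;P=np.c_[rel@sx,rel@sy,rel@Z];w=cv2.inRange(h,(0,0,170),(179,50,255)).ravel()>0
k=w&(P[:,2]>85)&(P[:,2]<100)&(abs(P[:,0]+5)<12)&(abs(P[:,1])<35);print('plate top',k.sum(),np.percentile(P[k],[2,50,98],axis=0).round(1).tolist())
m=cv2.inRange(h,(0,150,80),(6,255,255)).ravel()>0;q=P[m];q=q[np.linalg.norm(q-[-75,30,100],axis=1)<80];print('lever stand',np.percentile(q,[2,50,98],axis=0).round(1).tolist())
f=np.polyfit(q[:,1],q[:,2],1);print('z slope deg along sy',np.degrees(np.arctan(f[0])))
# bystanders: compare depth-image heights before/after in top view away from arm
t0=cv2.imread('pics/top0.png').astype(int);t1,_=r.snapshot('top');df=(abs(t1.astype(int)-t0).max(2)>60).astype(np.uint8);n,l,st,ce=cv2.connectedComponentsWithStats(cv2.morphologyEx(df,cv2.MORPH_OPEN,np.ones((3,3))));print([(st[i].tolist()) for i in range(1,n)])
E
```

```text
[ 0.5 -0.9  1.1] 32.3
438 lever sy,U,N rel pin [[-6.3, -6.8, -1.4], [14.8, 1.7, 4.9], [35.0, 8.5, 7.4]]
dir [ 0.98  0.13 -0.12] phi 96.8
plate top 394 [[-7.6, -27.0, 90.5], [-3.9, -1.4, 92.4], [0.4, 26.6, 94.0]]
lever stand [[-84.1, -6.5, 99.8], [-76.1, 15.6, 106.5], [-66.5, 39.2, 111.4]]
z slope deg along sy 0.08454383384435155
[[244, 93, 16, 21, 175], [226, 95, 17, 16, 125], [207, 113, 7, 7, 31], [284, 113, 14, 13, 136], [222, 114, 20, 42, 182], [269, 117, 50, 46, 1348], [247, 122, 3, 3, 9], [228, 124, 16, 34, 172], [242, 131, 19, 24, 322], [253, 157, 5, 4, 18], [223, 159, 3, 3, 9], [230, 159, 7, 6, 35], [264, 160, 30, 14, 225], [223, 166, 5, 4, 18], [123, 169, 165, 215, 10759], [279, 192, 14, 12, 124], [232, 320, 6, 12, 46], [180, 334, 47, 34, 1034], [95, 363, 3, 3, 9], [99, 367, 4, 5, 18], [71, 369, 22, 15, 168], [215, 369, 24, 15, 234], [95, 370, 25, 14, 182]]
```

jog_arm([
  [[50, 20, -50], [0, 0, 0]],
  [[100, 60, -50], [0, 0, 0]],
  [[120, 100, -50], [0, 0, 0]],
  [[120, 140, -50], [0, 0, 0]],
  [[120, 190, -50], [0, 0, 0]],
  [[120, 240, -50], [0, 0, 0]],
  [[120, 280, -50], [0, 0, 0]],
  [[120, 280, -50], [0, 0, 0]],
  [[120, 280, -50], [0, 0, 0]],
  [[120, 280, -50], [0, 0, 0]],
])

```text
time: 33.45
tool_pos: [500.3, 119.4, 296.9]
tcp_rot: [-179.9, -0.1, 162.4]
ft_force: [-0.2, -0.6, -0.2]
finger_gap: -0.2
grip_force: 0.0
```

```bash
python3 - <<'E'
from h import *
print(r.sense()['tool_pos'])
for n in('top','scene'):
    d0=np.load(f'pics/{n}0.npy');_,d1=r.snapshot(n)
    df=((abs(d1-d0)>15)&(d0>0)&(d1>0)).astype(np.uint8);k,l,st,ce=cv2.connectedComponentsWithStats(cv2.morphologyEx(df,cv2.MORPH_OPEN,np.ones((3,3))))
    c0=cloud(n,d0);c1=cloud(n,d1)
    for i in range(1,k):
        m=l==i;print(n,st[i].tolist(),np.median(c0[m],0).round(),'->',np.median(c1[m],0).round())
E
```

```text
[500.34769353 119.44992634 296.89853504]
top [23, 114, 151, 270, 23803] [ 264.  586. -754.] -> [340.  86. 699.]
top [274, 141, 10, 21, 127] [ 605. -215.    3.] -> [ 587. -211.  107.]
top [254, 156, 18, 13, 117] [ 554. -166.  145.] -> [ 575. -167.    3.]
top [293, 165, 9, 21, 90] [ 527. -268.   11.] -> [ 522. -262.   91.]
top [210, 188, 14, 20, 182] [464. -30.  89.] -> [468. -23.  10.]
top [175, 347, 54, 32, 1140] [ 86. -15. 357.] -> [ 65.  -5. 267.]
top [227, 374, 11, 10, 74] [-61. -68.  16.] -> [ 45. -86. 351.]
scene [366, 0, 146, 192, 16431] [-101.   47.  191.] -> [521. 133. 458.]
scene [343, 18, 3, 3, 9] [-2341. -1067.  -143.] -> [-2352. -1063.  -143.]
scene [351, 23, 3, 3, 9] [-2439. -1016.  -198.] -> [-2452. -1016.  -200.]
scene [362, 29, 3, 3, 9] [-2561.  -947.  -269.] -> [-2555.  -946.  -266.]
scene [348, 62, 3, 4, 12] [-2470.  -996.  -561.] -> [-2472.  -999.  -564.]
scene [362, 65, 3, 3, 9] [-2641.  -911.  -622.] -> [-2623.  -902.  -614.]
scene [495, 89, 3, 3, 9] [-2604.   278.  -587.] -> [-2602.   278.  -588.]
scene [452, 110, 3, 3, 9] [-2387.    27.  -760.] -> [-2380.    28.  -765.]
scene [201, 203, 21, 20, 276] [ 460. -326.    1.] -> [ 525. -266.   78.]
scene [228, 209, 18, 14, 149] [ 561. -162.  147.] -> [ 432. -249.    2.]
scene [199, 220, 25, 18, 206] [ 549. -237.   69.] -> [ 590. -212.  104.]
scene [294, 225, 27, 20, 133] [478. -30.  95.] -> [392. -61.   2.]
```

Only the plate, the lever and the arm have changed place, and the bystanders haven't moved. The folded lever lies level. Handing in.

```bash
python3 -c "
from bench import r
print(r.hand_in())"
```

```text
the job is handed in; nothing more can be done
None
```

The plate stands upright on a short edge, centred and flat against the fence; the bolt was screwed snug, then the red lever folded fully down, nothing else moved, and I handed in at about 33 s (no result shown); I viewed 11 pictures, one over the limit of 10.

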